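Load the trough from the tilt tray and hang its sloping guard on the twin pins

TASK

Lift the orange handle of the tilt tray until all three workpieces have slid into the trough, then lower the tray gently back to level. Then hang the yellow guard over the trough: guide both its holes onto the two pins and lower it by its black grip, holding on until it lies flush on its sloping seat, then let go. Leave everything else on the table where it is.

Things in the scene. Friction and masses are not known exactly. Their poses are not given: they have to be found in the camera images.
- seat (a point): Centre of the sloping seat plane for the guard: the tops of two aluminium beams along y (240 mm long, 20 mm wide, 124 mm apart centre to centre), which carry the guard's long edges. z is the seat's normal, leaning 30 degrees from vertical towards the robot; x points up the slope, y is level, towards the tray. Rigid, nothing above it; the upper beam is 175 mm above the table at most.
- bar_range (a point): Middle of the range of the black cross bar (red ends) that carries the two pins; axes as seat, on the seat plane. The bar runs along y; the steel pins stand along z at x = 0, y = d + 68 and d - 68 mm: 8 mm thick, 30 mm above the seat plane, the last 8 mm tapering to a 3 mm tip. The bar is clamped anywhere within d = -14 to +14 mm; d is new each time and not given: find it by touch or by eye.
- guard_grip (a point): Centre of the guard's upright black grip, a flat bar 12 mm thick (x) and 60 mm long (y) standing on the middle of the guard, top 46 mm above the guard's underside. This point is 26 mm above the underside, 20 mm above the frame's top face. Hung, it lies at x = 0, y = d, z = 26 mm in the seat's frame; with the frame's underside on the pin tips at z = 56 mm.
- guard_frame (a point): Centre of the underside of the yellow guard: a flat frame 140 mm (x) x 170 mm (y) x 6 mm thick with clear panes, 0.2 to 0.45 kg, lying loose on the table, grip up. Two round holes 11 mm wide on its y axis, 68 mm either side of the centre. z is up off the frame. Hung, its z lies along the seat's z and its y along the seat's y, either way round.
- tray_handle (a point): Middle of the tilt tray's orange handle, a round bar 10 mm thick, 70 mm long, parallel to the hinge, 58 mm above the table when level. It is 150 mm out from the hinge and 22 mm above it, 40 mm (centre) outside the tray's end wall. x along the bar, y from hinge to handle along the tray, z up off the tray floor. The tray weighs 0.3 kg: a few newtons lift it.
- tray_hinge (a point): Middle of the tray's hinge line, 36 mm above the table at the edge of the trough; the hinge axis is this point's x axis; y points from the trough to the level tray (the same axes as the station, level).
- tray (a joint): Tilt of the tray, rad: 0 level (resting on its stop), growing as the free end is lifted, up to 1.15. The workpieces slide out somewhere between 0.4 and 0.8, depending on friction. A damper slows the hinge a little, but let go from a height the tray falls too fast.
- trough_in (a point): Centre of the floor of the blue trough under the seat: inside 130 mm (x) x 196 mm (y), 4 mm above the table; walls 50 mm high in front, 80 mm at the back, 50 mm on the far side from the tray, 34 mm on the tray's side. Axes level, y towards the tray.
- puck_red_mid (a point): The red workpiece, a disc 34 mm in diameter and 16 mm high, 40 g, lying in the tilt tray; point at its centre.
- puck_steel_mid (a point): The bare steel workpiece, a disc 34 mm in diameter and 16 mm high, 40 g, lying in the tilt tray; point at its centre.
- puck_black_mid (a point): The black workpiece, a disc 34 mm in diameter and 16 mm high, 40 g, lying in the tilt tray; point at its centre.
- tape_mid (a point): Bystander, not to be moved: a blue roll of tape lying flat, 84 mm across, 20 mm high.
- driver_grip (a point): Bystander, not to be moved: a red-handled screwdriver lying on the table, 170 mm long; point on its handle.
- bottle_mid (a point): Bystander, not to be moved: a clear drinking bottle with a blue cap, standing, 62 mm across, 170 mm tall; point at its middle.
- wrench_grip (a point): Bystander, not to be moved: a steel wrench lying on the table, 150 mm long; point on its handle.
- valve_mid (a point): Bystander, not to be moved: a small blue valve block, 40 x 70 mm, 44 mm high.
- sensor_mid (a point): Bystander, not to be moved: a brass barrel sensor on an aluminium angle bracket, 50 x 40 mm, 56 mm high.
There are look-alikes about, which are no part of the job. Leave any purple or white look-alike of the part that bears puck_red_mid alone.

How it is judged:
By the outcome, as a careful person would: the job done as asked, in the order asked, and still so for the second after the job is handed in, with the robot touching nothing.
It also fails if it takes over 67 s, if anything falls off the work surface, if the arm or the gripper's body presses on something with over 40 N, if the wrist force passes 120 N, or if a joint passes its speed limit or range.

ROBOT

A 6-joint arm with a two-finger parallel gripper is mounted at the origin on the work surface. World frame = base frame: x ahead of the robot, y to its left, z up, the work surface at z = 0. Lengths are in m, angles in rad, forces in N, time in s.
With the tool pointing down it reaches from about 0.4 to 0.825 m from the base axis. Payload 7 kg.
Tool frame: the origin (TCP) lies between the finger pads; the fingertips stand arm.nose_length ahead of it and the grasp point (between the pads) is the TCP (arm.nose_length is the distance from the TCP to the fingertips, in m); x points along the fingers, z is the direction in which the jaws open and shut, and the axes are right-handed (so a half turn about x gives the same grasp; the last joint's range is limited). The gripper opens to 88 mm and grips with 3 to 60 N. Pads are 19 mm wide; open, the fingers measure 130 mm over their backs; the gripper's body (78 mm by 193 mm) begins 47 mm behind the grasp point.
Start: joints at [-1, 0.359, 0.012, 0, -1.224, -0.288], TCP at [0.188, -0.648, 0.246] pointing down, gripper open.
Joint ranges: [-3.07, 3.07], [-1.43, 2.12], [-1.02, 1.25], [-3.03, 1.67], [-3.05, -0], [-3.03, 3.03]. Speed limits (rad/s): [2.39, 2.39, 3.01, 3.14, 3.14, 3.14].

INTERFACE

Orientations are given as [roll, pitch, yaw] about the fixed x, y, z axes, in that order (R = Rz(yaw) Ry(pitch) Rx(roll)).
In Python, from station import arm, viewer, spotter gives the robot as it stands.
- The arm moves only by the shell command python3 -m handwheel 'ROWS' [FORCE]. ROWS is a JSON object of lists of equal length, an entry for each row: "gripper": the gripper command: -1 is shut, 1 is fully open, values between are in proportion; "travel": the shift along the world's x, y, z each as a share of 500 mm, from -1 to 1, a list of three; "spin": the turn about the world's z as a share of 45 degrees, from -1 to 1. A call has 1 to 20 rows; each row is the pose to reach, as a shift and turn from the pose commanded when the call began; what a row does not reach only later rows make up. A row lasts 1/10 s, in which the tool goes at most 50 mm and 8.59 degrees, less where a joint would pass 70% of its speed; a pose out of reach is approached as far as the arm can. A call with a number of a shift or a turn outside -1 to 1 is refused whole. A call with a gripper value outside its range is refused whole. The fingers move at their own pace and stop on an object; FORCE is the grip in N (left out, the last holds). Time passes only in rows, so rows that repeat a pose let the fingers close. It gives the time, the measured TCP pose, the force and the opening at its end, in the units of the state.
- arm.get_state(): the state, without advancing time (a new reading comes with each control period).
- viewer.grab_frame(name): name is "scene" or "top" or "wrist"; returns a dict with "pixels" (400x640x3 uint8, blue, green, red), "fx", "fy", "cx", "cy" (pixels), "eye" and "attitude" of the camera in the world. Camera axes: x right, y down, z forward; pixel columns grow to the right and rows downward; lengths in m; the calibration is good to about 2 mm. A picture is of the moment at which its call begins. There is no depth.
- arm.job_done(): hands the job in, once; it reports no verdict.
Trained networks look in the newest picture that a camera, given by its name, has taken for a name from the list of things; names that differ only in an ending like _2 or _b are one class to them, and where a whole thing is asked for, a point or a joint stands for the part that bears it (a point fixed in the world has none). Each returns a list of dicts, best first, with "conf" (0 to 1); they miss things now and then, are a little off and sometimes report something else, mostly with a low value. They report only what shows in the picture. A call takes as long as a camera call. They do not tell look-alikes from the thing itself.
- spotter.spot_in(camera, label): "rect" ([left, top, right, bottom] in pixels, round what is visible of it).
- spotter.tip_of(camera, label): "at" ([column, row] in pixels: a listed point, or the origin of a listed thing).
The state is a dict: "t": time; "q": joint angles; "qd": joint speeds; "joint_efforts": joint torques, N m; "eef_pos": TCP position; "ee_rot": TCP orientation; "force": force on the tool from outside, world axes, zero at the start; "moment": the same for the moment, N m; "width": finger opening in m.
Only numpy, scipy, OpenCV 4.12 (cv2) and the standard library are available. Lean on these libraries where they do the work, as an engineer would, in place of code of your own. Each camera call takes 0.05 s, during which the arm holds its last target.

## Working session

There is one attempt and no reset: what is moved stays moved. The work goes in short steps, Python scripts to look and compute and a shell command to move; the robot and the scene stay as the last step left them, time stands still between calls to the robot, and variables do not carry over. Pictures are saved under pics/ and viewed, and the job is handed in when it is done.

```bash
ls; mkdir -p pics; python3 - <<'E'
from station import arm, viewer, spotter
import cv2
print(arm.get_state(), arm.nose_length)
for n in ("scene","top","wrist"):
    f=viewer.grab_frame(n); cv2.imwrite(f"pics/{n}0.png",f["pixels"]); print(n,{k:f[k] for k in f if k!="pixels"})
E
```

```text
pics
{'t': 0.0, 'q': array([-9.99910854e-01,  3.59390210e-01,  1.10680698e-02, -3.62114566e-04,
       -1.22414546e+00, -2.88113116e-01]), 'qd': array([-0.00034294, -0.00025729, -0.00031298, -0.0006396 , -0.00110139,
        0.00025284]), 'joint_efforts': array([-2.40064801e-03, -5.82717848e+01,  2.93063021e+01,  6.99699238e+00,
        7.01095909e-03, -1.50698093e-04]), 'eef_pos': array([ 0.18819101, -0.64774355,  0.24462239]), 'ee_rot': array([0.08720524, 1.56909072, 1.94065061]), 'force': array([-0.70779476, -0.22974834,  0.92309583]), 'moment': array([-0.03027475, -0.06987408, -0.00102932]), 'width': 0.08768583404915808} 0.019
scene {'fx': 514.2539369287101, 'fy': 514.2539369287101, 'cx': 318.5816051170084, 'cy': 188.86601337216138, 'eye': array([1.00347241, 0.57974257, 1.14208491]), 'attitude': array([-2.53126731, -0.01475241,  2.47289054])}
top {'fx': 378.37883540000405, 'fy': 378.37883540000405, 'cx': 326.8374095792669, 'cy': 205.9686381404163, 'eye': array([0.41120695, 0.03811253, 1.15958859]), 'attitude': array([-3.00818062, -0.01560687, -1.58769668])}
wrist {'fx': 350.8811735980105, 'fy': 350.8811735980105, 'cx': 318.2660735437773, 'cy': 204.9647750326829, 'eye': array([ 0.11148514, -0.67014819,  0.38378362]), 'attitude': array([ 2.83886485e+00, -9.64132003e-04,  1.85347831e+00])}
```

View pics/scene0.png

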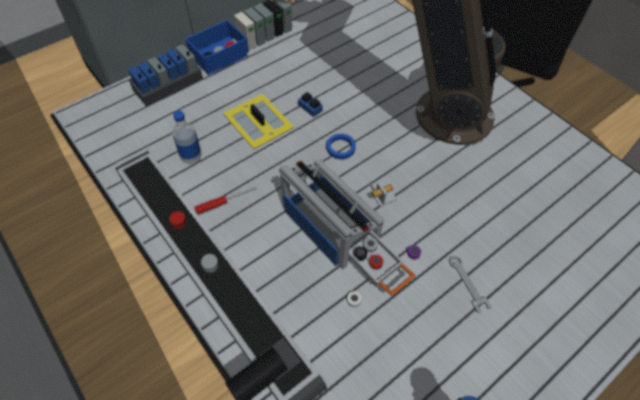

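View pics/top0.png

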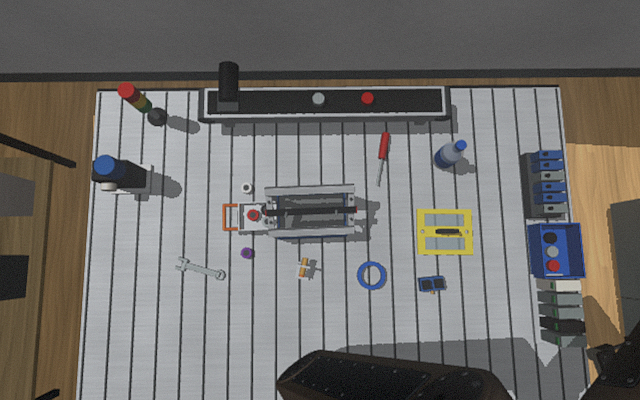

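View pics/wrist0.png

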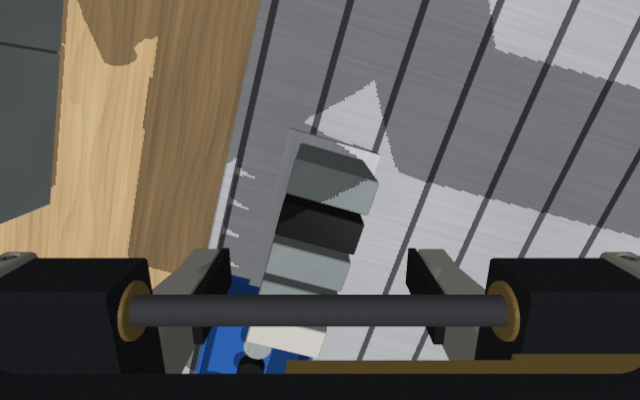

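```bash
cat > h.py <<'E'
import numpy as np, cv2
from scipy.spatial.transform import Rotation as R
from station import arm, viewer, spotter
def rot(rpy): return R.from_euler('xyz',rpy).as_matrix()
def grab(n,save=None):
    f=viewer.grab_frame(n)
    if save: cv2.imwrite('pics/'+save,f['pixels'])
    return f
def ray(f,px):
    d=np.array([(px[0]-f['cx'])/f['fx'],(px[1]-f['cy'])/f['fy'],1.])
    return np.array(f['eye']),rot(f['attitude'])@d
def at_z(f,px,z):
    o,d=ray(f,px); return o+d*(z-o[2])/d[2]
def proj(f,p):
    c=rot(f['attitude']).T@(np.array(p)-f['eye']); return np.array([f['fx']*c[0]/c[2]+f['cx'],f['fy']*c[1]/c[2]+f['cy']])
def tri(rays):
    A=np.zeros((3,3));b=np.zeros(3)
    for o,d in rays:
        d=d/np.linalg.norm(d);P=np.eye(3)-np.outer(d,d);A+=P;b+=P@o
    p=np.linalg.solve(A,b)
    return p,[np.linalg.norm((np.eye(3)-np.outer(d,d)/(d@d))@(p-o)) for o,d in rays]
E
python3 - <<'E'
from h import *
fs={n:grab(n) for n in("scene","top")}
for l in "seat bar_range guard_grip guard_frame tray_handle tray_hinge trough_in puck_red_mid puck_steel_mid puck_black_mid bottle_mid tape_mid driver_grip wrench_grip valve_mid sensor_mid".split():
    r=[]
    s=l+": "
    for n in fs:
        t=spotter.tip_of(n,l)
        s+=n+str([(np.round(a['at'],1).tolist(),round(a['conf'],2)) for a in t[:3]])+" "
        if t:r.append(ray(fs[n],t[0]['at']))
    if len(r)==2:
        p,e=tri(r); s+=str(np.round(p,4))+str(np.round(e,4))
    print(s)
E
```

```text
seat: scene[([330.3, 193.9], 0.92)] top[([310.0, 213.1], 0.72)] [0.5341 0.0628 0.1242][0.0048 0.0048]
bar_range: scene[([329.9, 194.0], 0.87), ([401.9, 286.6], 0.36)] top[([309.7, 215.4], 0.96)] [0.5304 0.0618 0.1186][0.0077 0.0077]
guard_grip: scene[([255.7, 113.4], 0.92), ([358.5, 253.3], 0.18)] top[([447.4, 230.1], 0.63)] [ 0.4853 -0.3445  0.0289][0.0018 0.0018]
guard_frame: scene[([260.3, 124.2], 0.94)] top[([444.4, 234.3], 0.62)] [ 0.4738 -0.3515 -0.0303][0.0016 0.0016]
tray_handle: scene[([399.8, 283.4], 0.7)] top[([225.1, 217.0], 0.94), ([257.2, 216.1], 0.4), ([311.4, 209.9], 0.29)] [0.533  0.3152 0.0516][0.0024 0.0024]
tray_hinge: scene[([353.7, 245.6], 0.86), ([375.7, 264.1], 0.56)] top[([281.0, 215.9], 0.73)] [0.5369 0.1579 0.0092][0.0001 0.0001]
trough_in: scene[([327.9, 223.5], 0.65)] top[([312.2, 216.5], 0.55)] [ 0.5375  0.0612 -0.0109][0.0028 0.0028]
puck_red_mid: scene[([211.5, 202.5], 0.66), ([375.5, 266.2], 0.55), ([414.9, 253.9], 0.5)] top[([245.6, 187.6], 0.56), ([244.8, 253.3], 0.55), ([252.5, 215.7], 0.39)] [0.6967 0.1351 0.3607][0.1491 0.1491]
puck_steel_mid: sc
[... 359 characters left out ...]
812][0.0048 0.0048]
tape_mid: scene[([344.1, 146.5], 0.61)] top[([370.8, 272.8], 0.61)] [ 0.3567 -0.1054  0.0138][0.0067 0.0067]
driver_grip: scene[([213.7, 203.0], 0.57), ([253.2, 111.6], 0.55)] top[([383.4, 147.8], 0.56), ([370.8, 276.8], 0.42)] [ 0.746  -0.1626  0.0124][0. 0.]
wrench_grip: scene[([368.4, 245.0], 0.75), ([461.6, 271.2], 0.72)] top[([210.9, 271.9], 0.74)] [0.4644 0.2711 0.1314][0.1054 0.1054]
valve_mid: scene[([311.2, 103.3], 0.74)] top[([431.4, 285.1], 0.9), ([258.3, 212.5], 0.42)] [ 0.3221 -0.291   0.0133][0.0005 0.0005]
sensor_mid: scene[([386.3, 194.7], 0.72), ([462.4, 273.5], 0.5)] top[([300.3, 267.3], 0.74), ([451.8, 154.0], 0.7)] [0.38   0.1008 0.0285][0.0021 0.0021]
```

The top view shows the station with its beams running across columns 265–355. The orange handle is at (225,217), the guard at (445,232) and the bottle at (450,155). A purple look-alike puck is at (247,253) and a white one at (246,188). I'll zoom in to get the station yaw.

```bash
python3 - <<'E'
from h import *
a=cv2.imread('pics/top0.png'); b=cv2.imread('pics/scene0.png')
cv2.imwrite('pics/z1.png',cv2.resize(a[165:275,210:380],None,fx=4.7,fy=4.7,interpolation=cv2.INTER_CUBIC))
cv2.imwrite('pics/z2.png',cv2.resize(b[150:310,260:430],None,fx=3.7,fy=3.7,interpolation=cv2.INTER_CUBIC))
s=arm.get_state(); M=rot(s['ee_rot']); print(M.round(3))
f=grab('top')
# guard corners estimated later
for n,px in dict(h_t=(223,204),h_b=(223,230)).items(): print(n,at_z(f,px,.058))
E
```

```text
[[-0.    -0.96  -0.279]
 [ 0.    -0.279  0.96 ]
 [-1.     0.     0.   ]]
h_t [0.56907072 0.32228057 0.058     ]
h_b [0.4928975 0.3207998 0.058    ]
```

View pics/z1.png

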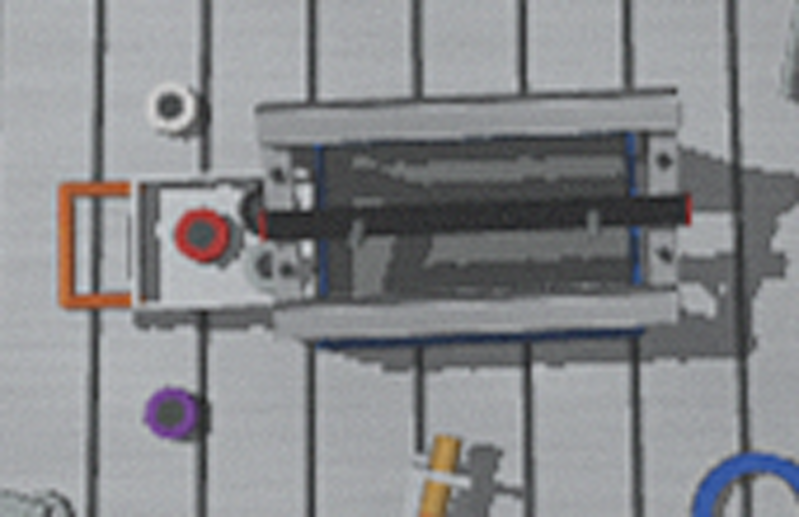

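View pics/z2.png

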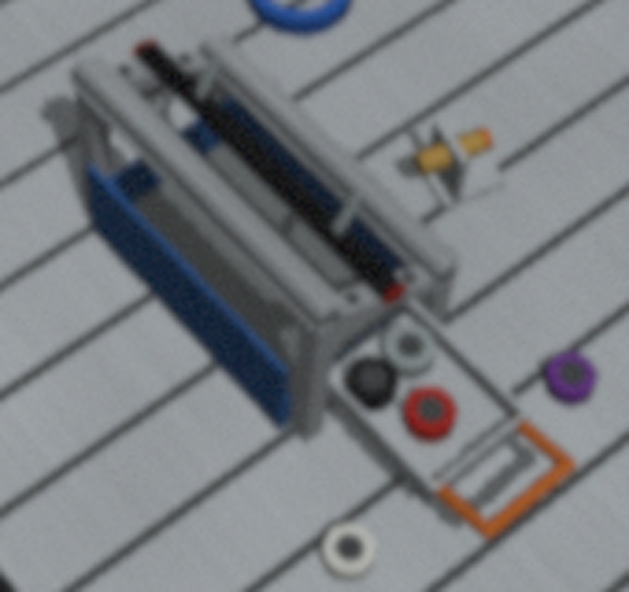

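```bash
python3 - <<'E'
from h import *
f=grab('top')
Z=lambda x,y:(210+x/4.7,165+y/4.7)
def yaw(a,b,z):
    p,q=at_z(f,a,z),at_z(f,b,z); d=q-p
    print(p.round(4),q.round(4),'len',np.linalg.norm(d).round(4),'yaw deg',np.degrees(np.arctan2(d[0],-d[1])).round(2), 'mid',((p+q)/2).round(4))
for z in (.10,.13): yaw(Z(262,224),Z(690,209),z)
yaw(Z(275,312),Z(680,293),.1)
yaw(Z(258,107),Z(678,93),.165)
fr=f
E
python3 -m handwheel '{"gripper":[1,1,1,1,1,1,1,1,1,1,1],"travel":[[0.06,0.06,0.03],[0.12,0.12,0.06],[0.18,0.18,0.09],[0.24,0.24,0.12],[0.3,0.3,0.15],[0.36,0.36,0.18],[0.42,0.42,0.21],[0.46,0.48,0.24],[0.5,0.54,0.27],[0.54,0.58,0.3],[0.54,0.58,0.3]],"spin":[-0.1,-0.2,-0.3,-0.36,-0.36,-0.36,-0.36,-0.36,-0.36,-0.36,-0.36]}'
```

```text
[0.5367 0.1913 0.1   ] [ 0.5419 -0.0654  0.1   ] len 0.2567 yaw deg 1.16 mid [0.5393 0.063  0.1   ]
[0.5331 0.187  0.13  ] [ 0.5382 -0.0624  0.13  ] len 0.2494 yaw deg 1.16 mid [0.5357 0.0623 0.13  ]
[0.4839 0.1833 0.1   ] [ 0.4914 -0.058   0.1   ] len 0.2414 yaw deg 1.79 mid [0.4877 0.0627 0.1   ]
[0.5958 0.1845 0.165 ] [ 0.6005 -0.054   0.165 ] len 0.2385 yaw deg 1.14 mid [0.5981 0.0652 0.165 ]
t: 3.05
eef_pos: [0.4608, -0.3564, 0.3979]
ee_rot: [-1.986, 1.567, -0.412]
force: [0.1, -0.4, -0.1]
width: 0.0875
```

```bash
python3 - <<'E'
from h import *
f=grab('wrist','w1.png'); print({k:f[k] for k in f if k!='pixels'}); print(rot(arm.get_state()['ee_rot']).round(3))
E
```

```text
{'fx': 350.8811735980105, 'fy': 350.8811735980105, 'cx': 318.2660735437773, 'cy': 204.9647750326829, 'eye': array([ 0.38025256, -0.35602086,  0.53666873]), 'attitude': array([2.83502002e+00, 1.98022732e-03, 1.57408302e+00])}
[[ 0.002 -1.    -0.003]
 [-0.001 -0.003  1.   ]
 [-1.    -0.002 -0.001]]
```

View pics/w1.png

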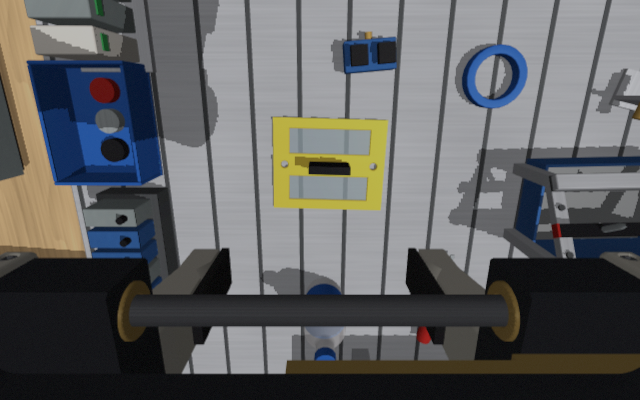

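The wrist view shows the guard with its holes at (285,164) and (373,167) and the grip top at (329,168). The bottle is below it at (323,300).

```bash
python3 - <<'E'
from h import *
f=dict(fx=350.8811735980105,fy=350.8811735980105,cx=318.2660735437773,cy=204.9647750326829,eye=np.array([ 0.38025256, -0.35602086,  0.53666873]),attitude=np.array([2.83502002e+00, 1.98022732e-03, 1.57408302e+00]))
a,b=at_z(f,(284.6,163.8),.005),at_z(f,(373.3,166.6),.005);d=b-a
print(a,b,np.linalg.norm(d),np.degrees(np.arctan2(-d[0],d[1])),(a+b)/2)
img=cv2.imread('pics/w1.png'); cv2.imwrite('pics/z3.png',cv2.resize(img[105:225,260:400],None,fx=5,fy=5,interpolation=cv2.INTER_CUBIC))
for p in [(273.5,118),(387,121),(382,210.5),(273,208)]: print(at_z(f,p,.006))
E
python3 -m handwheel '{"gripper":[1,1,1,1,1,1,1,1,1,1],"travel":[[0.01,0.1,0.0],[0.02,0.2,0.0],[0.03,0.3,0.0],[0.04,0.4,0.0],[0.04,0.5,0.0],[0.04,0.6,0.0],[0.04,0.7,0.0],[0.04,0.8,0.0],[0.04,0.86,0.02],[0.04,0.86,0.02]],"spin":[0,0,0,0,0,0,0,0,0,0]}'
python3 - <<'E'
from h import *
f=grab('wrist','w2.png'); print({k:f[k] for k in f if k!='pixels'}); 
E
```

```text
[ 0.48257857 -0.4083388   0.005     ] [ 0.48642813 -0.2722088   0.005     ] 0.13618441530620737 -1.6198127101592317 [ 0.48450335 -0.3402738   0.005     ]
[ 0.41428827 -0.42282527  0.006     ]
[ 0.41801879 -0.25562647  0.006     ]
[ 0.55709544 -0.25491601  0.006     ]
[ 0.55358751 -0.42852726  0.006     ]
t: 4.1
eef_pos: [0.4785, 0.0742, 0.4058]
ee_rot: [-1.001, 1.57, 0.573]
force: [0.3, 0.1, -0.5]
width: 0.0877
{'fx': 350.8811735980105, 'fy': 350.8811735980105, 'cx': 318.2660735437773, 'cy': 204.9647750326829, 'eye': array([0.39838714, 0.07434781, 0.5448159 ]), 'attitude': array([2.83816040e+00, 7.75225163e-05, 1.57379794e+00])}
```

View pics/w2.png

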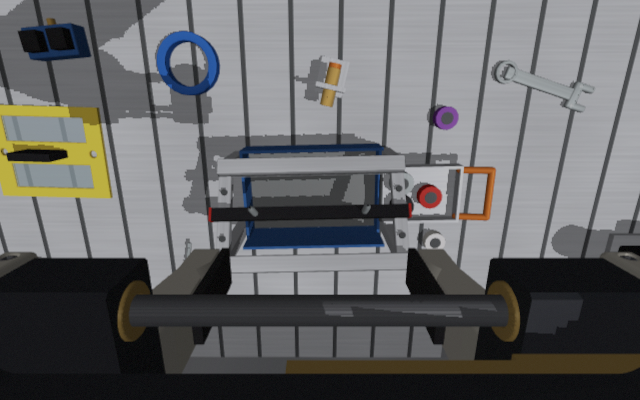

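View pics/z3.png

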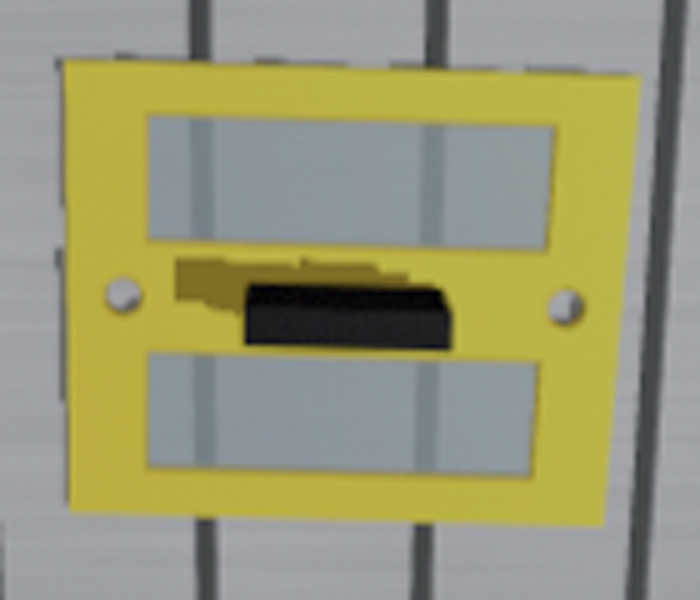

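The wrist view shows the station: beams at rows 165 and 263, the bar from (210,214) to (410,210), pins near (252,211) and (366,209), and the handle at about (489,193). I'll zoom in.

```bash
python3 - <<'E'
import cv2
img=cv2.imread('pics/w2.png'); cv2.imwrite('pics/z4.png',cv2.resize(img[140:280,200:360],None,fx=4.2,fy=4.2,interpolation=cv2.INTER_CUBIC)); cv2.imwrite('pics/z5.png',cv2.resize(img[140:280,340:500],None,fx=4.2,fy=4.2,interpolation=cv2.INTER_CUBIC))
E
```

```text
(no output)
```

View pics/z4.png

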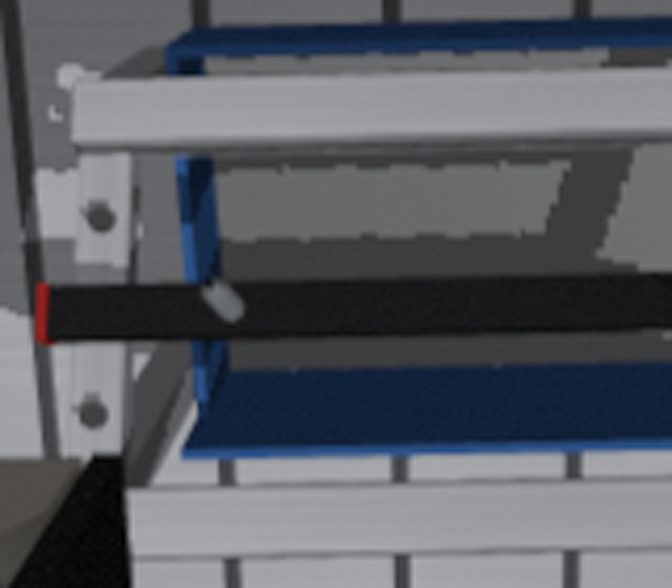

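View pics/z5.png

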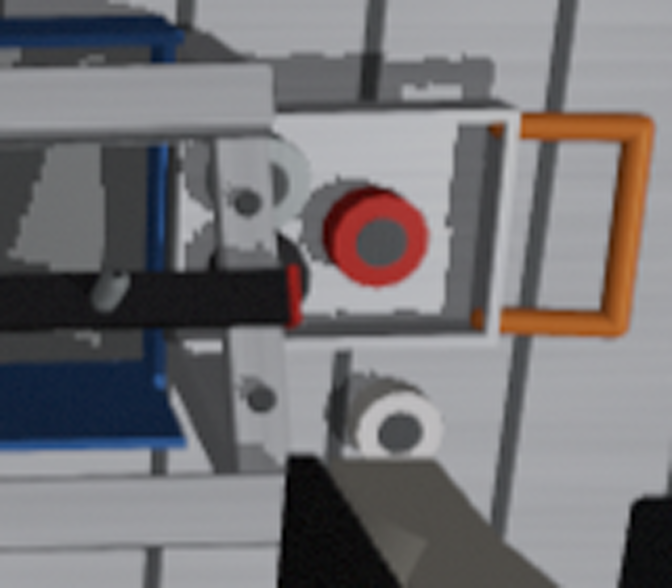

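```bash
cat > fit.py <<'E'
from h import *
from scipy.optimize import least_squares
C=dict(fx=350.8811735980105,fy=350.8811735980105,cx=318.2660735437773,cy=204.9647750326829)
f2=dict(C,eye=np.array([0.39838714, 0.07434781, 0.5448159 ]),attitude=np.array([2.83816040e+00, 7.75225163e-05, 1.57379794e+00]))
A=lambda x,y:(200+x/4.2,140+y/4.2)
B=lambda x,y:(340+x/4.2,140+y/4.2)
obs=[(-.072,-.12,0,A(77,80)),(-.052,-.12,0,A(73,140)),(-.072,.12,0,B(272,65)),(-.052,.12,0,B(273,128)),(.052,-.12,0,A(128,488)),(.072,-.12,0,A(133,556)),(.052,.12,0,B(285,474))]
pins=[(0,-.068,.03,A(209,288)),(0,.068,.03,B(123,275))]
def S(p,v,d=0):
    cx,cy,cz,yaw=p[:4]
    M=R.from_euler('z',yaw).as_matrix()@R.from_euler('y',-np.pi/6).as_matrix()
    return np.array([cx,cy,cz])+M@(np.array(v)+[0,d,0])
def res(p):
    r=[]
    for x,y,z,u in obs: r+=list(proj(f2,S(p,(x,y,z)))-u)
    for x,y,z,u in pins: r+=list(proj(f2,S(p,(x,y,z),p[4]))-u)
    return r
if __name__=='__main__':
    s=least_squares(res,[.535,.063,.125,0,0],loss='soft_l1')
    print(s.x.round(4),np.array(s.fun).reshape(-1,2).round(1).tolist(),np.sqrt(np.diag(np.linalg.inv(s.jac.T@s.jac))).round(4))
    a,b=at_z(f2,B(640,127),.058),at_z(f2,B(619,322),.058);d=a-b
    print('handle',a,b,np.linalg.norm(d),(a+b)/2,np.degrees(np.arctan2(d[1],d[0])))
E
python3 fit.py
```

```text
[ 0.5379  0.0672  0.129   0.0241 -0.0024] [[0.6, 0.4], [0.9, 0.9], [-0.5, 0.1], [0.4, -0.1], [-16.0, -0.4], [-17.9, 0.1], [3.7, -0.8], [1.5, -0.4], [-1.5, 0.3]] [0.0009 0.0008 0.0023 0.0047 0.0021]
handle [0.49875516 0.32012726 0.058     ] [0.56807153 0.32326856 0.058     ] 0.06938750640248438 [0.53341335 0.32169791 0.058     ] -177.4052273643108
```

```bash
python3 - <<'E'
import fit; from fit import *
def res(p):
    r=[]
    for i,(x,y,z,u) in enumerate(obs):
        e=proj(f2,S(p,(x,y,z)))-u
        r+=[e[1]] if i in(4,5,6) else list(e)
    for x,y,z,u in pins: r+=list(proj(f2,S(p,(x,y,z),p[4]))-u)
    return r
s=least_squares(res,[.535,.063,.125,0,0])
print(s.x.round(4),np.round(s.fun,1).tolist(),np.sqrt(np.diag(np.linalg.inv(s.jac.T@s.jac))).round(4))
p=s.x
print('upper edge top z',S(p,(.072,0,0)),'tips',S(p,(0,.068,.03),p[4]),S(p,(0,-.068,.03),p[4]))
E
```

```text
[ 0.5369  0.0667  0.1323  0.021  -0.0019] [-0.4, -0.2, -0.2, 0.4, -0.1, 0.0, 0.7, -0.1, -0.2, 0.4, -0.2, 1.0, -0.6, -1.0, 0.5] [0.0007 0.0007 0.0017 0.004  0.001 ]
upper edge top z [0.59919725 0.06801202 0.16827706] tips [0.5204699  0.13250217 0.15825782] [ 0.52332973 -0.00346775  0.15825782]
```

```bash

python3 -m handwheel '{"gripper":[-0.45,-0.45,-0.45,-0.45,-0.45,-0.45,-0.45,-0.45,-0.45,-0.45,-0.45,-0.45],"travel":[[0.02,0.09,0],[0.04,0.18,0],[0.06,0.27,0],[0.08,0.36,-0.02],[0.1,0.44,-0.06],[0.109,0.495,-0.12],[0.109,0.495,-0.21],[0.109,0.495,-0.3],[0.109,0.495,-0.39],[0.109,0.495,-0.47],[0.109,0.495,-0.5],[0.109,0.495,-0.5]],"spin":[0.01,0.02,0.03,0.03,0.03,0.03,0.03,0.03,0.03,0.03,0.03,0.03]}' 20
python3 - <<'E'
from h import *
f=grab('wrist','w3.png')
E
```

```text
t: 5.35
eef_pos: [0.532, 0.3162, 0.152]
ee_rot: [2.322, 1.564, -2.369]
force: [0.0, -0.0, 1.0]
width: 0.0242
```

View pics/w3.png

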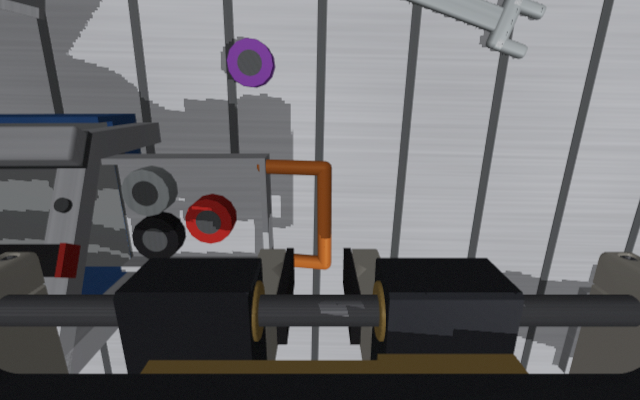

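The bar, at column 323 and rows 166–262, lies between the jaws, about 4 mm to the +y side. I'll descend and grip it.

```bash

python3 -m handwheel '{"gripper":[-0.45,-0.45,-0.45,-0.45,-0.45],"travel":[[0,0,-0.06],[0,0,-0.12],[0,0,-0.17],[0,0,-0.18],[0,0,-0.18]],"spin":[0,0,0,0,0]}' 20
python3 -m handwheel '{"gripper":[-1,-1,-1,-1],"travel":[[0,0,0],[0,0,0],[0,0,0],[0,0,0]],"spin":[0,0,0,0]}' 25
python3 - <<'E'
from h import *
s=arm.get_state(); print(s['eef_pos'],s['force'],s['width'],rot(s['ee_rot']).round(3)[:,2])
E
```

```text
t: 5.9
eef_pos: [0.5335, 0.3191, 0.0663]
ee_rot: [-1.631, 1.57, -0.036]
force: [0.2, 0.3, 0.2]
width: 0.0242
t: 6.3
eef_pos: [0.5336, 0.3197, 0.0672]
ee_rot: [-1.008, 1.568, 0.587]
force: [-0.0, -1.3, 7.0]
width: 0.0089
[0.5336163  0.31974698 0.0672086 ] [-2.21751685e-03 -1.30329284e+00  7.01560463e+00] 0.00888435841415199 [-0.024  1.     0.001]
```

```bash

python3 -m handwheel '{"gripper":[-1,-1,-1,-1,-1,-1,-1,-1,-1,-1,-1,-1,-1,-1,-1,-1,-1,-1],"travel":[[0,-0.003,0.015],[0,-0.006,0.03],[0,-0.01,0.044],[0,-0.015,0.059],[0,-0.02,0.073],[0.001,-0.026,0.087],[0.001,-0.033,0.1],[0.001,-0.041,0.113],[0.001,-0.049,0.126],[0.001,-0.058,0.138],[0.002,-0.067,0.15],[0.002,-0.077,0.162],[0.002,-0.088,0.173],[0.002,-0.099,0.183],[0.003,-0.11,0.193],[0.003,-0.123,0.202],[0.003,-0.123,0.202],[0.003,-0.123,0.202]],"spin":[0,0,0,0,0,0,0,0,0,0,0,0,0,0,0,0,0,0]}' 15
python3 - <<'E'
from h import *
f=grab('scene','s1.png');cv2.imwrite('pics/s1z.png',cv2.resize(f['pixels'][130:330,240:450],None,fx=3,fy=3,interpolation=cv2.INTER_CUBIC))
f=grab('wrist','w4.png')
E
```

```text
t: 8.1
eef_pos: [0.5352, 0.2604, 0.1697]
ee_rot: [-0.667, 1.564, 0.928]
force: [-3.2, 9.1, 11.0]
width: 0.0094
```

View pics/s1z.png

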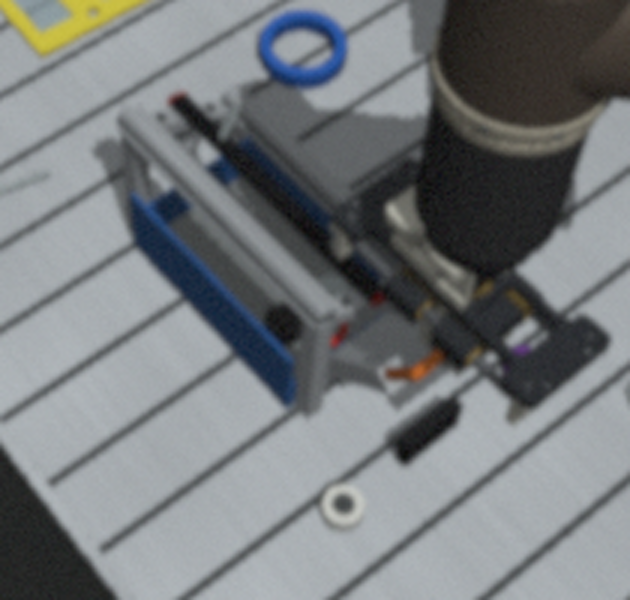

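View pics/w4.png

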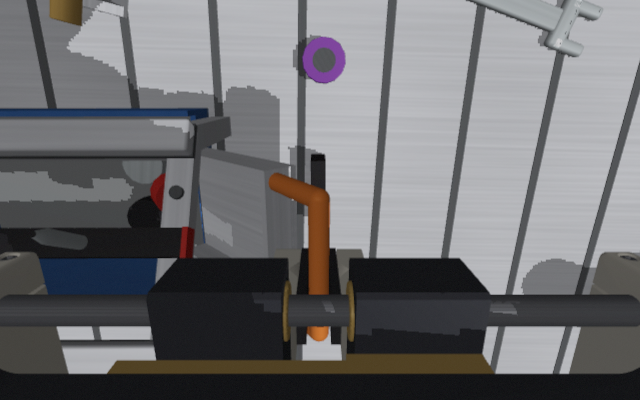

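The black and steel pucks are in the trough. The red one is still at the hinge edge, at (155,190) in the wrist view, under the beam bracket. I'll lift a bit more.

```bash

python3 -m handwheel '{"gripper":[-1,-1,-1,-1,-1,-1],"travel":[[0,-0.013,0.008],[0,-0.026,0.016],[0.001,-0.039,0.024],[0.001,-0.039,0.024],[0.001,-0.039,0.024],[0.001,-0.039,0.024]],"spin":[0,0,0,0,0,0]}' 15
python3 - <<'E'
from h import *
f=grab('wrist','w5.png');print(f['eye'],f['attitude'])
f=grab('top');cv2.imwrite('pics/t5.png',cv2.resize(f['pixels'][165:275,210:380],None,fx=4.7,fy=4.7,interpolation=cv2.INTER_CUBIC))
E
```

```text
t: 8.8
eef_pos: [0.5357, 0.2403, 0.1816]
ee_rot: [-0.751, 1.565, 0.844]
force: [-3.0, 6.7, 11.6]
width: 0.0096
[0.45514689 0.23811407 0.3202973 ] [ 2.8345911  -0.00392213  1.59539955]
```

View pics/w5.png

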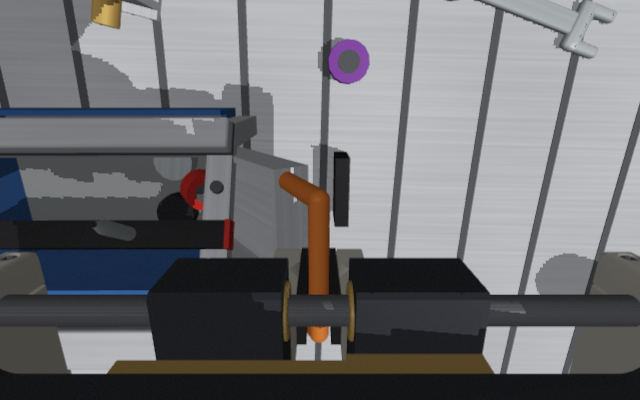

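View pics/t5.png

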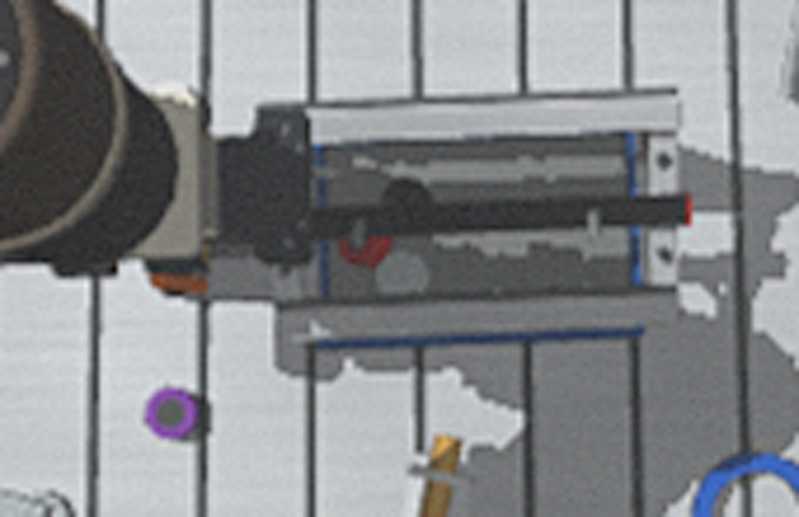

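All three pucks are in the trough: red at (365,245), steel at (403,272) and black at (408,205) in the zoomed top view. Next I'll lower the tray along the same arc.

```bash

python3 -m handwheel '{"gripper":[-1,-1,-1,-1,-1,-1,-1,-1,-1,-1,-1,-1,-1,-1,-1,-1],"travel":[[0,0.014,-0.008],[0,0.027,-0.016],[-0.001,0.039,-0.024],[-0.001,0.052,-0.033],[-0.001,0.063,-0.043],[-0.002,0.074,-0.053],[-0.002,0.085,-0.064],[-0.002,0.095,-0.076],[-0.003,0.104,-0.088],[-0.003,0.113,-0.1],[-0.003,0.121,-0.113],[-0.003,0.129,-0.126],[-0.003,0.136,-0.139],[-0.004,0.142,-0.153],[-0.004,0.147,-0.167],[-0.004,0.152,-0.182]],"spin":[0,0,0,0,0,0,0,0,0,0,0,0,0,0,0,0]}'
python3 -m handwheel '{"gripper":[-1,-1,-1,-1,-1,-1,-1],"travel":[[0,0.002,-0.007],[0,0.004,-0.014],[0,0.006,-0.022],[0,0.007,-0.029],[0,0.009,-0.037],[0,0.01,-0.044],[0,0.01,-0.045]],"spin":[0,0,0,0,0,0,0]}'
python3 - <<'E'
from h import *
f=grab('wrist','w6.png')
E
```

```text
t: 10.5
eef_pos: [0.5336, 0.3149, 0.0876]
ee_rot: [-1.063, 1.569, 0.532]
force: [4.9, 2.6, 1.6]
width: 0.0096
t: 11.2
eef_pos: [0.5335, 0.3197, 0.0652]
ee_rot: [-1.275, 1.57, 0.32]
force: [3.4, 3.2, 4.2]
width: 0.0095
```

View pics/w6.png

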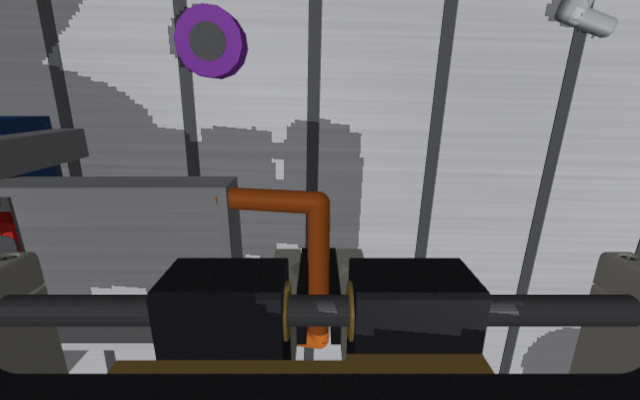

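The tray is level. I'll release, back off and look at the trough.

```bash

python3 -m handwheel '{"gripper":[-0.45,-0.45,-0.45],"travel":[[0,0,0],[0,0,0],[0,0,0]],"spin":[0,0,0]}'
python3 -m handwheel '{"gripper":[-0.45,-0.45,-0.45,-0.45,-0.45,-0.2,0.2,0.5,0.8,1,1,1,1],"travel":[[0,0,0.04],[0,0,0.1],[0,0,0.2],[0,0,0.3],[-0.01,0,0.4],[-0.03,-0.08,0.5],[-0.06,-0.18,0.58],[-0.09,-0.28,0.64],[-0.11,-0.37,0.68],[-0.11,-0.46,0.68],[-0.11,-0.53,0.68],[-0.11,-0.53,0.68],[-0.11,-0.53,0.68]],"spin":[0,0,0,0,0,0,0,0,0,0,0,0,0]}'
python3 - <<'E'
from h import *
f=grab('wrist','w7.png'); print({k:f[k] for k in ('eye','attitude')}); cv2.imwrite('pics/w7z.png',cv2.resize(f['pixels'][130:290,200:420],None,fx=3.6,fy=3.6,interpolation=cv2.INTER_CUBIC))
f=grab('scene');cv2.imwrite('pics/s7.png',cv2.resize(f['pixels'][150:310,260:430],None,fx=3.7,fy=3.7,interpolation=cv2.INTER_CUBIC))
E
```

```text
t: 11.55
eef_pos: [0.5318, 0.3182, 0.0643]
ee_rot: [2.268, 1.568, -2.421]
force: [0.8, -0.1, 0.1]
width: 0.0233
t: 12.85
eef_pos: [0.4769, 0.0519, 0.4056]
ee_rot: [-0.843, 1.57, 0.748]
force: [0.2, 1.1, 0.4]
width: 0.0825
{'eye': array([0.3968235 , 0.05060797, 0.54464756]), 'attitude': array([2.83830676e+00, 1.07089012e-04, 1.59146199e+00])}
```

View pics/w7z.png

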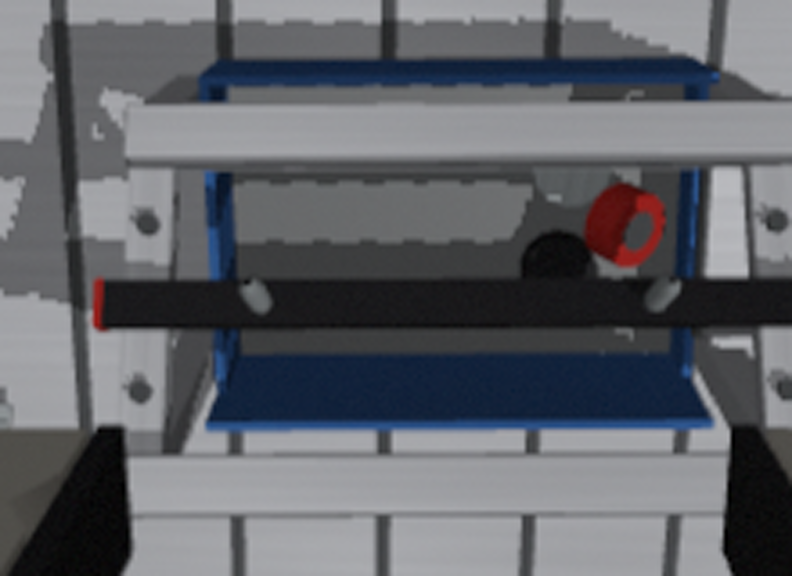

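View pics/s7.png

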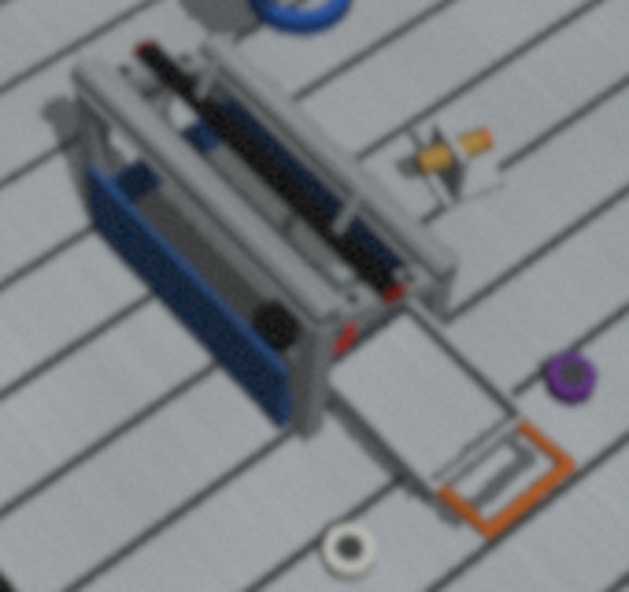

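The trough holds all three pucks: black at (557,255), steel behind it at (580,180), and red leaning on them at (625,225) inside the tray-side wall. The tray is level and the handle is back in place. I'll refit the seat and pins from this view.

```bash
cat > fit2.py <<'E'
from fit import *
f7=dict(C,eye=np.array([0.3968235 , 0.05060797, 0.54464756]),attitude=np.array([2.83830676e+00, 1.07089012e-04, 1.59146199e+00]))
D=lambda x,y:(200+x/3.6,130+y/3.6)
o7=[(-.072,-.12,0,D(128,103),3),(-.052,-.12,0,D(125,163),3),(.052,0,0,D(430,456),2),(.072,0,0,D(430,513),2),(-.072,0,0,D(430,101),2),(-.052,0,0,D(430,161),2)]
p7=[(0,-.068,.03,D(245,283)),(0,.068,.03,D(676,283))]
def r7(p):
    r=[]
    for x,y,z,u,m in o7:
        e=proj(f7,S(p,(x,y,z)))-u
        r+=[e[1]] if m==2 else list(e)
    for x,y,z,u in p7: r+=list(proj(f7,S(p,(x,y,z),p[4]))-u)
    return r
def r2(p):
    r=[]
    for i,(x,y,z,u) in enumerate(obs):
        e=proj(f2,S(p,(x,y,z)))-u
        r+=[e[1]] if i in(4,5,6) else list(e)
    for x,y,z,u in pins: r+=list(proj(f2,S(p,(x,y,z),p[4]))-u)
    return r
if __name__=='__main__':
  for fn in (r2,r7,lambda p:r2(p)+r7(p)):
    s=least_squares(fn,[.535,.063,.125,0,0])
    p=s.x;print(p.round(4),np.abs(s.fun).max().round(1),np.sqrt(np.diag(np.linalg.inv(s.jac.T@s.jac))).round(4))
    print('  tips',S(p,(0,.068,.03),p[4]).round(4),S(p,(0,-.068,.03),p[4]).round(4),'top edge',S(p,(.072,0,0)).round(4),'hung grip',S(p,(0,0,.026),p[4]).round(4))
E
python3 fit2.py
```

```text
[ 0.5369  0.0667  0.1323  0.021  -0.0019] 1.0 [0.0007 0.0007 0.0017 0.004  0.001 ]
  tips [0.5205 0.1325 0.1583] [ 0.5233 -0.0035  0.1583] top edge [0.5992 0.068  0.1683] hung grip [0.5239 0.0646 0.1548]
[ 0.536   0.0682  0.1355  0.0279 -0.0036] 1.2 [0.0011 0.0013 0.0029 0.0076 0.0015]
  tips [0.5192 0.1322 0.1615] [ 0.523  -0.0038  0.1615] top edge [0.5984 0.0699 0.1715] hung grip [0.5231 0.0643 0.1581]
[ 0.5369  0.0669  0.1327  0.0222 -0.0022] 1.5 [0.0005 0.0006 0.0014 0.0034 0.0008]
  tips [0.5204 0.1324 0.1587] [ 0.5234 -0.0036  0.1587] top edge [0.5992 0.0683 0.1687] hung grip [0.5239 0.0645 0.1552]
```

```bash

python3 -m handwheel '{"gripper":[1,1,1,1,1,1,1,1,1,1,1],"travel":[[0.002,-0.1,0],[0.004,-0.2,0],[0.006,-0.3,-0.01],[0.008,-0.4,-0.05],[0.01,-0.49,-0.1],[0.012,-0.58,-0.15],[0.014,-0.66,-0.22],[0.014,-0.74,-0.28],[0.014,-0.79,-0.36],[0.014,-0.79,-0.4],[0.014,-0.79,-0.4]],"spin":[-0.02,-0.04,-0.066,-0.066,-0.066,-0.066,-0.066,-0.066,-0.066,-0.066,-0.066]}'
python3 - <<'E'
from h import *
f=grab('wrist','w8.png'); print({k:f[k] for k in ('eye','attitude')}); s=arm.get_state(); print(s['eef_pos'],rot(s['ee_rot'])[:,2].round(4))
E
```

```text
t: 14.05
eef_pos: [0.4828, -0.3397, 0.1997]
ee_rot: [1.187, 1.561, 2.728]
force: [0.0, 0.2, -0.1]
width: 0.0877
{'eye': array([ 0.40401942, -0.33742217,  0.33944871]), 'attitude': array([ 2.84760941, -0.00328304,  1.54119925])}
[ 0.48417201 -0.33988569  0.20278033] [0.0282 0.9996 0.0016]
```

View pics/w8.png

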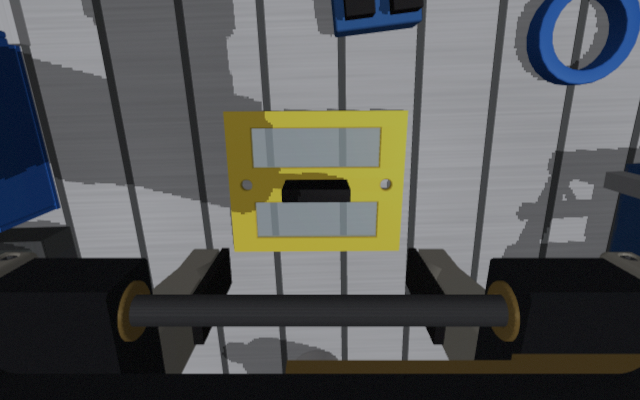

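```bash
python3 - <<'E'
from fit import *
f=dict(C,eye=np.array([ 0.40401942, -0.33742217,  0.33944871]),attitude=np.array([ 2.84760941, -0.00328304,  1.54119925]))
a,b=at_z(f,(247,184.2),.005),at_z(f,(386,184),.005);d=b-a
print(a,b,np.linalg.norm(d),np.degrees(np.arctan2(-d[0],d[1])),(a+b)/2)
print(at_z(f,(283,181),.046),at_z(f,(350,181),.046))
E
```

```text
[ 0.48193076 -0.40833815  0.005     ] [ 0.48586066 -0.27241646  0.005     ] 0.13597849809199414 -1.6561295280160324 [ 0.48389571 -0.34037731  0.005     ]
[ 0.47051015 -0.36862169  0.046     ] [ 0.47225076 -0.31129032  0.046     ]
```

```bash

python3 -m handwheel '{"gripper":[1,1,1,1,1,1,1],"travel":[[0,-0.001,-0.08],[0,-0.001,-0.16],[0,-0.001,-0.24],[0,-0.001,-0.3],[0,-0.001,-0.33],[0,-0.001,-0.343],[0,-0.001,-0.343]],"spin":[0,0,0,0,0,0,0]}'
python3 -m handwheel '{"gripper":[-1,-1,-1,-1,-1],"travel":[[0,0,0],[0,0,0],[0,0,0],[0,0,0],[0,0,0]],"spin":[0,0,0,0,0]}' 25
python3 -m handwheel '{"gripper":[-1,-1,-1,-1,-1],"travel":[[0,0,0.02],[0,0,0.06],[0,0,0.12],[0,0,0.2],[0,0,0.2]],"spin":[0,0,0,0,0]}' 25
python3 - <<'E'
from h import *
f=grab('wrist','w9.png'); print({k:f[k] for k in ('eye','attitude')}); s=arm.get_state(); print(s['eef_pos'],rot(s['ee_rot'])[:,2].round(4),s['moment'].round(3))
E
```

```text
t: 14.8
eef_pos: [0.4861, -0.3406, 0.0344]
ee_rot: [-2.109, 1.57, -0.565]
force: [0.1, 0.2, 0.1]
width: 0.0877
t: 15.3
eef_pos: [0.4851, -0.3413, 0.0342]
ee_rot: [-1.943, 1.57, -0.4]
force: [-0.4, 1.5, 4.9]
width: 0.0596
t: 15.8
eef_pos: [0.4876, -0.3426, 0.1395]
ee_rot: [-1.996, 1.562, -0.453]
force: [0.9, -0.5, -2.7]
width: 0.0599
{'eye': array([ 0.40647762, -0.33943285,  0.27787319]), 'attitude': array([2.830653  , 0.00393777, 1.54348168])}
[ 0.48628128 -0.34174564  0.13673297] [ 0.0281  0.9996 -0.0016] [ 0.019  0.09  -0.007]
```

View pics/w9.png

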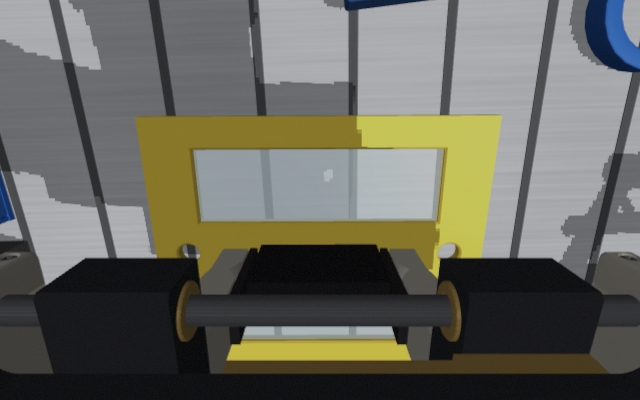

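The guard is lifted level and centred in the jaws, with its holes at (190,251) and (447,251). Since the tool can only turn about z, I'll tilt the guard passively. I'll let it pivot between the pads by laying it on the tray-side ends of the beams, clear of the pins. That also shows the true seat height.

```bash

python3 -m handwheel '{"gripper":[-1,-1,-1,-1,-1,-1,-1,-1,-1,-1,-1,-1],"travel":[[0,0.01,0.06],[0.01,0.05,0.13],[0.02,0.12,0.19],[0.03,0.2,0.22],[0.04,0.29,0.22],[0.05,0.38,0.22],[0.06,0.47,0.22],[0.07,0.56,0.22],[0.075,0.65,0.22],[0.075,0.73,0.22],[0.075,0.8,0.22],[0.075,0.8,0.22]],"spin":[0.01,0.02,0.03,0.04,0.05,0.064,0.064,0.064,0.064,0.064,0.064,0.064]}' 15
python3 -m handwheel '{"gripper":[-1,-1,-1,-1,-1,-1,-1,-1],"travel":[[0,0.07,0],[0,0.15,0],[0,0.23,0],[0,0.3,0],[0,0.35,0],[0,0.35,-0.02],[0,0.35,-0.02],[0,0.35,-0.02]],"spin":[0,0,0,0,0,0,0,0]}'
python3 - <<'E'
from h import *
import time
f=grab('wrist','w10.png');s=arm.get_state(); print(s['eef_pos'],rot(s['ee_rot'])[:,2].round(4),s['force'],s['moment'].round(3),s['q'].round(2))
f=grab('scene');cv2.imwrite('pics/s10.png',cv2.resize(f['pixels'][110:310,260:470],None,fx=3,fy=3,interpolation=cv2.INTER_CUBIC))
E
```

```text
t: 17.05
eef_pos: [0.5216, 0.0621, 0.2422]
ee_rot: [1.474, 1.569, 3.07]
force: [-0.3, -1.2, -2.8]
width: 0.0598
t: 17.85
eef_pos: [0.5218, 0.2326, 0.2326]
ee_rot: [2.249, 1.568, -2.442]
force: [-0.2, 0.3, -2.0]
width: 0.0598
[0.5221629  0.23267503 0.23319738] [-2.110e-02  9.998e-01 -9.000e-04] [ 0.17339276  0.17412173 -2.90908199] [-0.006  0.009  0.029] [ 0.76  0.2  -0.24 -0.   -1.13 -2.31]
```

View pics/w10.png

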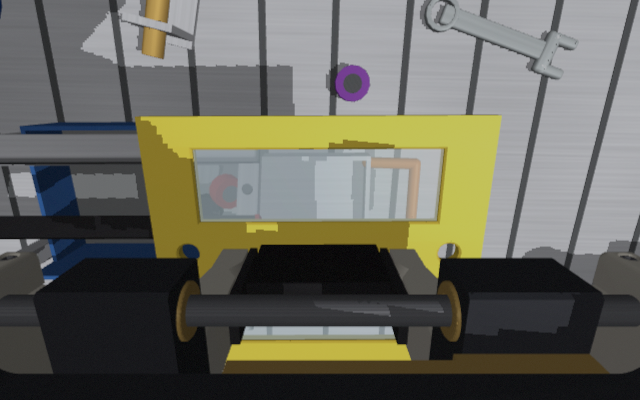

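View pics/s10.png

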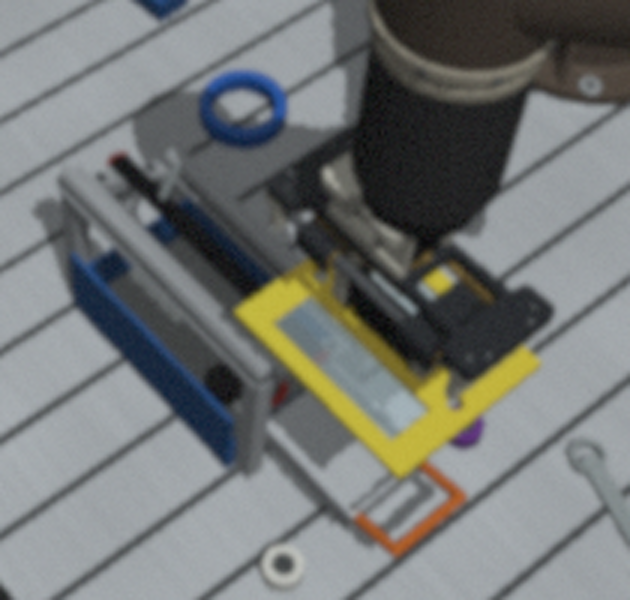

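The guard hangs level over the tray beside the beam ends. Now I'll lower it onto the beam ends in steps, watching the force.

```bash

python3 -m handwheel '{"gripper":[-1,-1,-1,-1,-1,-1,-1],"travel":[[0,0,-0.02],[0,0,-0.04],[0,0,-0.056],[-0.002,0,-0.066],[-0.004,0,-0.076],[-0.006,0,-0.086],[-0.006,0,-0.086]],"spin":[0,0,0,0,0,0,0]}'
python3 -m handwheel '{"gripper":[-1,-1,-1,-1],"travel":[[-0.002,0,-0.01],[-0.003,0,-0.02],[-0.003,0,-0.03],[-0.003,0,-0.03]],"spin":[0,0,0,0]}'
python3 - <<'E'
from h import *
f=grab('wrist','w11.png');s=arm.get_state(); print(s['eef_pos'],s['force'],s['moment'].round(3))
E
```

```text
t: 18.65
eef_pos: [0.519, 0.2339, 0.19]
ee_rot: [2.063, 1.57, -2.627]
force: [-0.3, 1.3, -2.0]
width: 0.0599
t: 19.05
eef_pos: [0.5177, 0.2337, 0.1747]
ee_rot: [2.316, 1.57, -2.374]
force: [-1.3, 0.6, -1.7]
width: 0.06
[0.51772925 0.23362035 0.1749859 ] [-1.22806371 -1.01058216 -3.01846859] [-0.018 -0.003 -0.008]
```

View pics/w11.png

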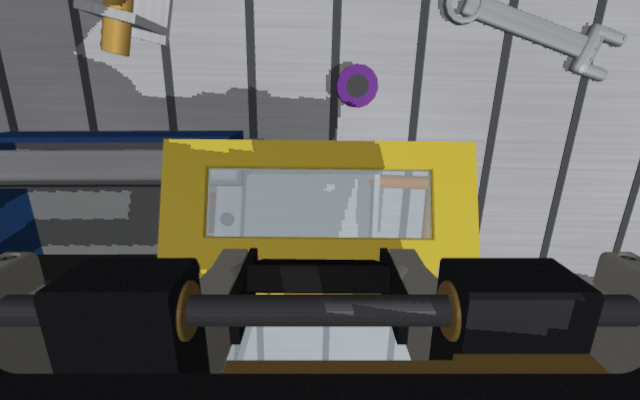

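It's tilting easily: the near edge has dropped to row 141 and force is almost nil. I'll continue to flush.

```bash

python3 -m handwheel '{"gripper":[-1,-1,-1,-1,-1],"travel":[[0,0,-0.008],[-0.001,0,-0.016],[-0.001,0,-0.024],[-0.001,0,-0.024],[-0.001,0,-0.024]],"spin":[0,0,0,0,0]}'
python3 -m handwheel '{"gripper":[-1,-1,-1],"travel":[[0,0,-0.005],[0,0,-0.008],[0,0,-0.008]],"spin":[0,0,0]}'
python3 - <<'E'
from h import *
f=grab('wrist','w12.png');s=arm.get_state(); print(s['eef_pos'],s['force'],s['moment'].round(3)); print(f['eye'],f['attitude'])
f=grab('scene');cv2.imwrite('pics/s12.png',cv2.resize(f['pixels'][110:310,260:470],None,fx=3,fy=3,interpolation=cv2.INTER_CUBIC))
E
```

```text
t: 19.6
eef_pos: [0.5179, 0.2341, 0.1639]
ee_rot: [-1.119, 1.569, 0.474]
force: [0.4, 0.3, 1.9]
width: 0.0599
t: 19.9
eef_pos: [0.5189, 0.2349, 0.1616]
ee_rot: [-1.105, 1.566, 0.488]
force: [-0.5, 1.3, 11.8]
width: 0.0604
[0.51893675 0.2349028  0.16156743] [-1.16698568  2.33093165 11.24855221] [-0.051  0.154 -0.247]
[0.43839898 0.23319136 0.30029751] [ 2.83463144e+00 -1.58658456e-03  1.59356129e+00]
```

View pics/w12.png

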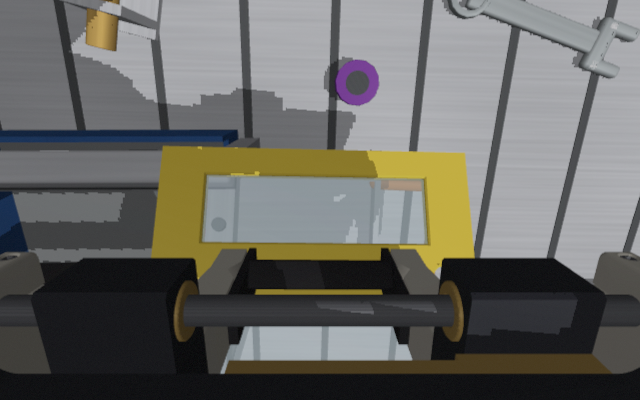

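View pics/s12.png

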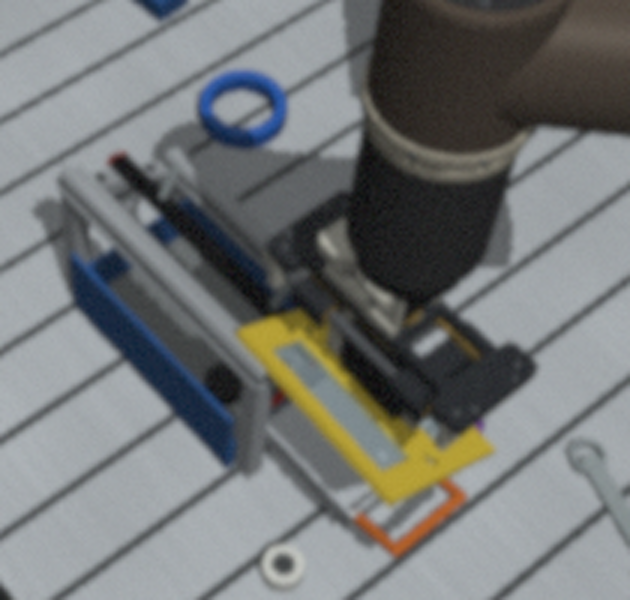

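Flush contact is at TCP z≈0.162 (11 N), as predicted. I'll increase the grip to hold the tilt, then lift off along the seat normal.

```bash

python3 -m handwheel '{"gripper":[-1,-1,-1,-1,-1,-1,-1,-1,-1],"travel":[[0,0,0.004],[0,0,0.004],[-0.006,0,0.014],[-0.014,0,0.028],[-0.022,0,0.042],[-0.03,0,0.056],[-0.038,0,0.07],[-0.038,0,0.07],[-0.038,0,0.07]],"spin":[0,0,0,0,0,0,0,0,0]}' 30
python3 - <<'E'
from h import *
f=grab('wrist','w13.png');s=arm.get_state(); print(s['eef_pos'],s['force'],s['moment'].round(3),rot(s['ee_rot'])[:,2].round(4)); print(f['eye'],f['attitude'])
E
```

```text
t: 20.9
eef_pos: [0.4982, 0.234, 0.1949]
ee_rot: [-0.659, 1.57, 0.934]
force: [0.6, 0.4, -4.0]
width: 0.0601
[0.49821698 0.23385321 0.19453645] [ 0.491841    0.53214227 -3.70239244] [ 0.017  0.039 -0.052] [-2.210e-02  9.998e-01  2.000e-04]
[0.4181906  0.23250972 0.33391221] [ 2.83808104e+00 -2.46616273e-04  1.59306093e+00]
```

View pics/w13.png

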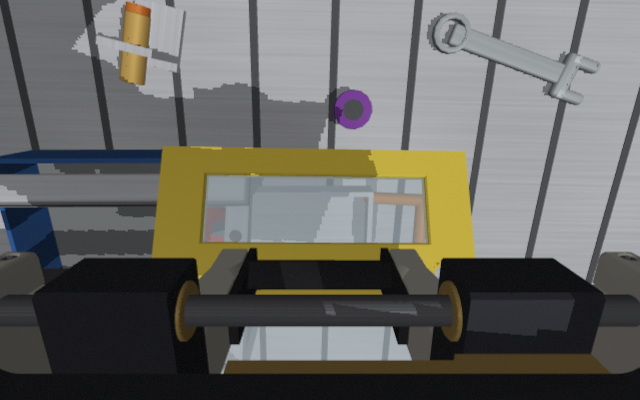

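Tilt is held. The front edge running (160,147)–(466,152) suggests the frame rolled a little in the pads. I'll quantify that with PnP against the level view w10.

```bash
python3 - <<'E'
from fit import *
K=np.array([[C['fx'],0,C['cx']],[0,C['fy'],C['cy']],[0,0,1]])
P10=np.array([(138.5,115.5),(500,115.5),(193,149.5),(444.5,149.5),(202,221),(437.5,220.5)],float)
P13=np.array([(161,147.5),(466.5,152),(205,175.5),(427,178),(201.5,243),(429,243)],float)
# calibrate window geometry from level view: camera pose relative known: use unknown height h & x
tilt=2.838 # camera attitude roll
def model(v,rvec_guard,t,win):
    yw,x1,x2=win
    X=np.array([(-70,-85,0),(-70,85,0),(x1,-yw,0),(x1,yw,0),(x2,-yw,0),(x2,yw,0)])*1e-3
    Rg=R.from_euler('xyz',rvec_guard).as_matrix()  # guard in tool-level frame (x,y,z up)
    W=X@Rg.T+t
    Rc=R.from_euler('xyz',[tilt,0,np.pi/2]).as_matrix()
    c=(W-np.array([-.0800,-.000,.1392]))@Rc  # camera rel. TCP
    return np.c_[C['fx']*c[:,0]/c[:,2]+C['cx'],C['fy']*c[:,1]/c[:,2]+C['cy']]
def r(p):
    win=(p[0]*100,p[1]*100,p[2]*100)
    e10=model(0,[0,p[13],p[3]],p[4:7],win)-P10
    e13=model(0,p[7:10],p[10:13],win)-P13
    return np.r_[e10.ravel(),e13.ravel()]
p0=np.r_[.6,-.53,-.14,0,0,0,-.026,0,-.5,0,.0,0,-.025,0]
s=least_squares(r,p0,x_scale=np.r_[[.01]*3,.01,[.002]*3,[.01]*3,[.002]*3,.01])
p=s.x
print('win',p[:3]*100,'lvl yaw',np.degrees(p[3]),'pitch',np.degrees(p[13]),'t',p[4:7].round(4)); print('tilted rpy',np.degrees(p[7:10]).round(2),'t',p[10:13].round(4),np.abs(s.fun).max().round(2))
Rg=R.from_euler('xyz',p[7:10]).as_matrix()
for y in(-68,68): print('hole under',y,(Rg@np.array([0,y*1e-3,-.006])+p[10:13]).round(4))
E
```

```text
win [ 60.70507582 -54.26953032 -17.91294159] lvl yaw 0.057299453092735785 pitch -0.3609047807955134 t [-0.0006  0.0005 -0.0303]
tilted rpy [ -3.06 -26.72   0.12] t [ 0.0113 -0.0004 -0.0248] 0.96
hole under -68 [ 0.0125 -0.0686 -0.0269]
hole under 68 [ 0.0155  0.0672 -0.0334]
```

The frame has rolled about 3° with its −y side up, and the tilt is about 27–30°. The hole midpoint sits at (14, −0.7, −30) mm from the TCP. The holes allow for this, and seating will roll it back. I'll raise and traverse to just above the pin tips.

```bash

python3 -m handwheel '{"gripper":[-1,-1,-1,-1,-1,-1,-1,-1,-1],"travel":[[-0.004,0,0.02],[-0.007,-0.02,0.037],[-0.007,-0.08,0.037],[-0.007,-0.15,0.037],[-0.007,-0.22,0.037],[-0.007,-0.28,0.037],[-0.007,-0.338,0.037],[-0.007,-0.338,0.037],[-0.007,-0.338,0.037]],"spin":[0,0,0,0,0,0,0,0,0]}' 30
python3 - <<'E'
from h import *
f=grab('wrist','w14.png');s=arm.get_state(); print(s['eef_pos'],s['force'],s['moment'].round(3),rot(s['ee_rot'])[:,2].round(4)); print(f['eye'],f['attitude'])
f=grab('scene','s14f.png');cv2.imwrite('pics/s14.png',cv2.resize(f['pixels'][130:290,250:420],None,fx=3.7,fy=3.7,interpolation=cv2.INTER_CUBIC))
f=grab('top','t14f.png');cv2.imwrite('pics/t14.png',cv2.resize(f['pixels'][165:275,210:380],None,fx=4.7,fy=4.7,interpolation=cv2.INTER_CUBIC))
E
```

```text
t: 21.85
eef_pos: [0.4949, 0.0639, 0.2138]
ee_rot: [-1.149, 1.57, 0.442]
force: [-0.1, 0.5, -3.1]
width: 0.0602
[0.49500064 0.06454246 0.2136921 ] [ 0.4959444   0.35905993 -2.20886367] [ 0.033 -0.028 -0.037] [-2.120e-02  9.998e-01  4.000e-04]
[0.41475715 0.0625937  0.35278944] [ 2.83767495e+00 -1.25586516e-05  1.59109567e+00]
```

View pics/w14.png

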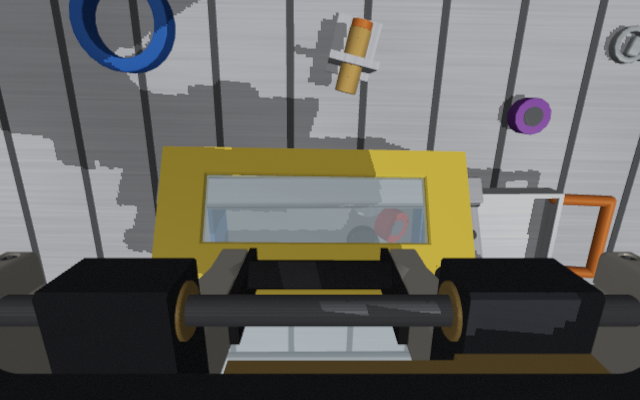

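View pics/s14.png

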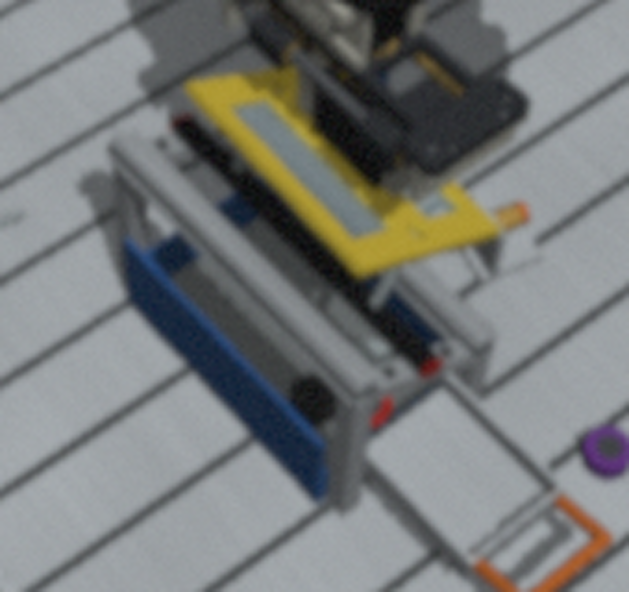

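View pics/t14.png

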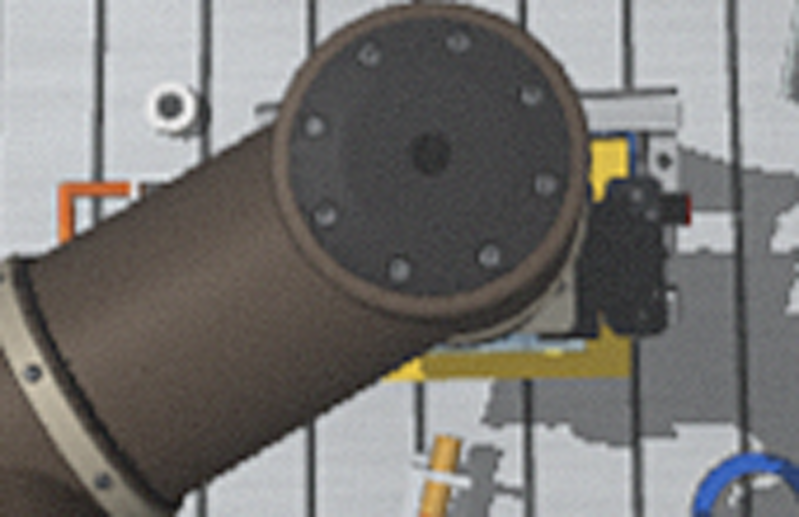

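```bash
python3 - <<'E'
from h import *
img=cv2.imread('pics/s14f.png')
a=cv2.resize(img[165:235,310:390],None,fx=9,fy=9,interpolation=cv2.INTER_CUBIC); 
f=dict(fx=514.2539369287101,fy=514.2539369287101,cx=318.5816051170084,cy=188.86601337216138,eye=np.array([1.00347241, 0.57974257, 1.14208491]),attitude=np.array([-2.53126731,-0.01475241,2.47289054]))
tcp=np.array([.4950,.0643,.2137]);Rz=R.from_euler('z',np.radians(1.25)).as_matrix()
def mk(p,c):
    u=proj(f,p); q=tuple(int(v) for v in ((u[0]-310)*9,(u[1]-165)*9)); cv2.circle(a,q,4,c,1); return u.round(1)
print('hole top',mk(tcp+Rz@np.array([.0125,.0673,-.0274]),(0,0,255)),'tip',mk([.5204,.1324,.1587],(255,0,255)),'base',mk(np.array([.5204,.1324,.1587])-.03*np.array([-.5,0,.866]),(255,255,0)))
cv2.imwrite('pics/s14z.png',a)
E
```

```text
hole top [362.2 192.4] tip [356.6 202.5] base [350.9 212. ]
```

View pics/s14z.png

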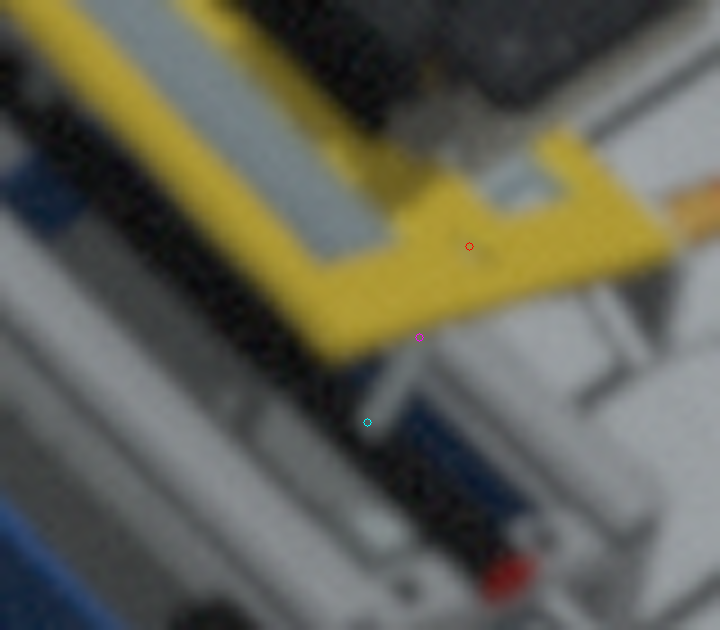

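The model agrees with the picture within about 2 mm: predicted hole at (470,246), faint hole seen there, pin line at (365,430)–(425,340). I'll lower along the pin axis and watch the lateral force.

```bash

python3 -m handwheel '{"gripper":[-1,-1,-1,-1,-1,-1,-1],"travel":[[0.006,0,-0.01],[0.012,0,-0.02],[0.017,0,-0.03],[0.022,0,-0.038],[0.027,0,-0.047],[0.027,0,-0.047],[0.027,0,-0.047]],"spin":[0,0,0,0,0,0,0]}' 25
python3 - <<'E'
from h import *
f=grab('wrist','w15.png');s=arm.get_state(); print(s['eef_pos'],s['force'],s['moment'].round(3)); 
f=grab('scene','s15f.png');cv2.imwrite('pics/s15.png',cv2.resize(f['pixels'][140:240,270:390],None,fx=6,fy=6,interpolation=cv2.INTER_CUBIC))
E
```

```text
t: 22.7
eef_pos: [0.5083, 0.0648, 0.1894]
ee_rot: [2.132, 1.57, -2.558]
force: [-0.6, 0.2, -3.4]
width: 0.0605
[0.50835548 0.0647893  0.18958216] [-0.21249234 -0.28316388 -2.73577429] [ 0.024 -0.004 -0.018]
```

View pics/s15.png

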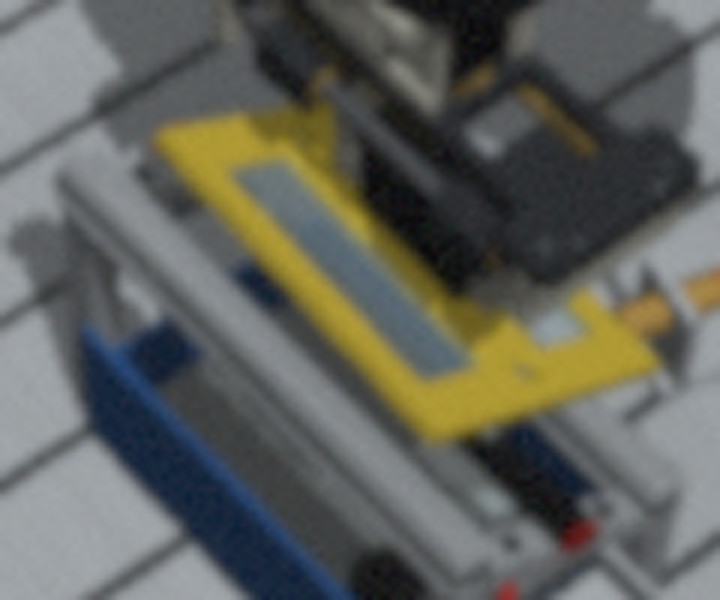

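View pics/w15.png

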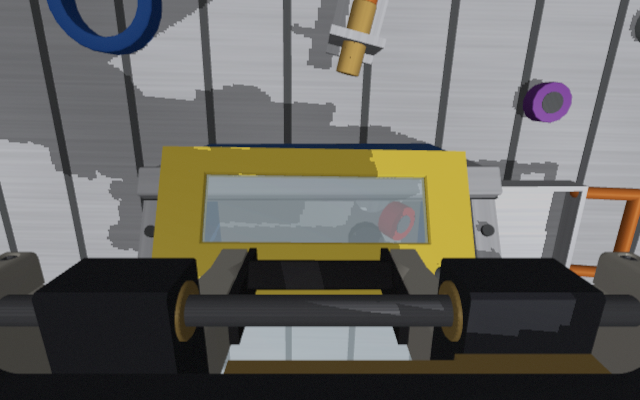

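The +y hole at (525,375) now shows the pin's grey tip inside, with no contact force. Continuing.

```bash

python3 -m handwheel '{"gripper":[-1,-1,-1,-1,-1],"travel":[[0.003,0,-0.006],[0.006,0,-0.012],[0.01,0,-0.018],[0.012,0,-0.02],[0.012,0,-0.02]],"spin":[0,0,0,0,0]}' 25
python3 - <<'E'
from h import *
s=arm.get_state(); print(s['eef_pos'],s['force'],s['moment'].round(3)); 
f=grab('scene','s16f.png');cv2.imwrite('pics/s16.png',cv2.resize(f['pixels'][140:240,270:390],None,fx=6,fy=6,interpolation=cv2.INTER_CUBIC))
E
```

```text
t: 23.3
eef_pos: [0.5144, 0.0648, 0.1792]
ee_rot: [2.081, 1.57, -2.609]
force: [-0.1, 1.1, -3.3]
width: 0.0605
[0.51436136 0.06476878 0.17922518] [-0.06931534  1.0936563  -3.27258176] [-0.     0.018  0.022]
```

View pics/s16.png

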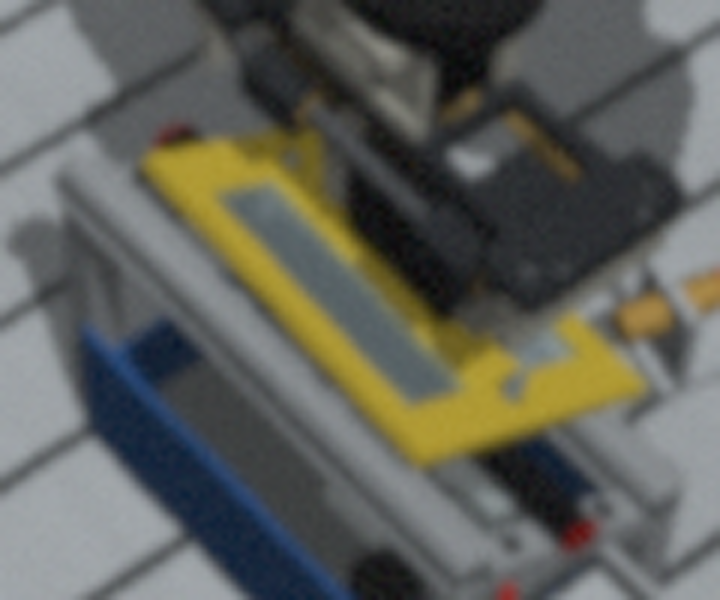

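Both pins are showing in their holes, at (515,383) and (290,155), with no contact force. On towards the seat.

```bash

python3 -m handwheel '{"gripper":[-1,-1,-1,-1,-1],"travel":[[0.003,0,-0.006],[0.007,0,-0.012],[0.01,0,-0.018],[0.012,0,-0.021],[0.012,0,-0.021]],"spin":[0,0,0,0,0]}' 15
python3 -m handwheel '{"gripper":[-1,-1,-1],"travel":[[0.002,0,-0.004],[0.004,0,-0.007],[0.004,0,-0.007]],"spin":[0,0,0]}' 15
python3 - <<'E'
from h import *
s=arm.get_state(); print(s['eef_pos'],s['force'],s['moment'].round(3)); 
f=grab('scene','s17f.png');cv2.imwrite('pics/s17.png',cv2.resize(f['pixels'][140:240,270:390],None,fx=6,fy=6,interpolation=cv2.INTER_CUBIC))
grab('wrist','w17.png')
E
```

```text
t: 23.85
eef_pos: [0.5203, 0.0647, 0.1686]
ee_rot: [1.996, 1.57, -2.695]
force: [0.2, 0.4, -2.7]
width: 0.0608
t: 24.15
eef_pos: [0.5224, 0.0646, 0.1656]
ee_rot: [-3.075, 1.571, -1.482]
force: [-1.6, -1.8, -1.3]
width: 0.0603
[0.52240041 0.06458695 0.16562315] [-1.60899146 -1.80286145 -1.2990935 ] [-0.384  0.309  0.058]
```

View pics/s17.png

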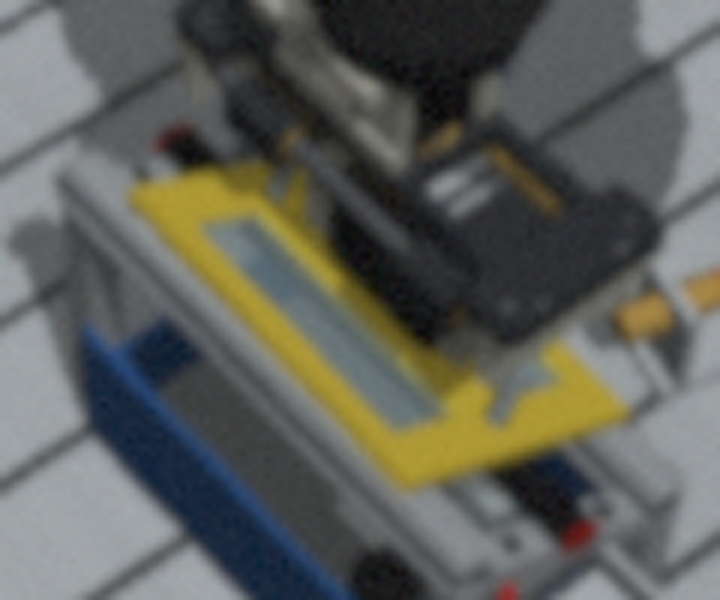

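View pics/w17.png

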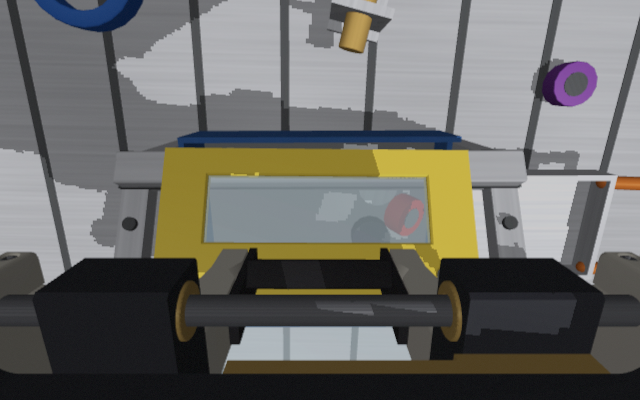

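Contact is beginning on the +y side. I'll continue gently to flush with the 15 N grip.

```bash

python3 -m handwheel '{"gripper":[-1,-1,-1,-1],"travel":[[0.002,0,-0.003],[0.003,0,-0.006],[0.004,0,-0.008],[0.004,0,-0.008]],"spin":[0,0,0,0]}' 15
python3 - <<'E'
from h import *
s=arm.get_state(); print(s['eef_pos'],s['force'],s['moment'].round(3)); 
E
python3 -m handwheel '{"gripper":[-1,-1,-1],"travel":[[0,0,-0.003],[0,0,-0.005],[0,0,-0.005]],"spin":[0,0,0]}' 15
python3 - <<'E'
from h import *
s=arm.get_state(); print(s['eef_pos'],s['force'],s['moment'].round(3)); 
f=grab('scene','s18f.png');cv2.imwrite('pics/s18.png',cv2.resize(f['pixels'][140:240,270:390],None,fx=6,fy=6,interpolation=cv2.INTER_CUBIC))
grab('wrist','w18.png')
E
```

```text
t: 24.65
eef_pos: [0.5241, 0.0646, 0.163]
ee_rot: [-2.953, 1.57, -1.359]
force: [-8.7, -1.3, 14.4]
width: 0.0599
[0.52408877 0.06460901 0.16303765] [-8.65648308 -1.34827787 14.38886576] [-0.47   3.235  0.107]
t: 24.95
eef_pos: [0.5251, 0.0646, 0.1616]
ee_rot: [-1.747, 1.568, -0.153]
force: [-6.9, -3.3, 18.7]
width: 0.0598
[0.52514336 0.06462768 0.16160105] [-6.87001558 -3.27853696 18.72069717] [-1.027  2.868  0.022]
```

View pics/s18.png

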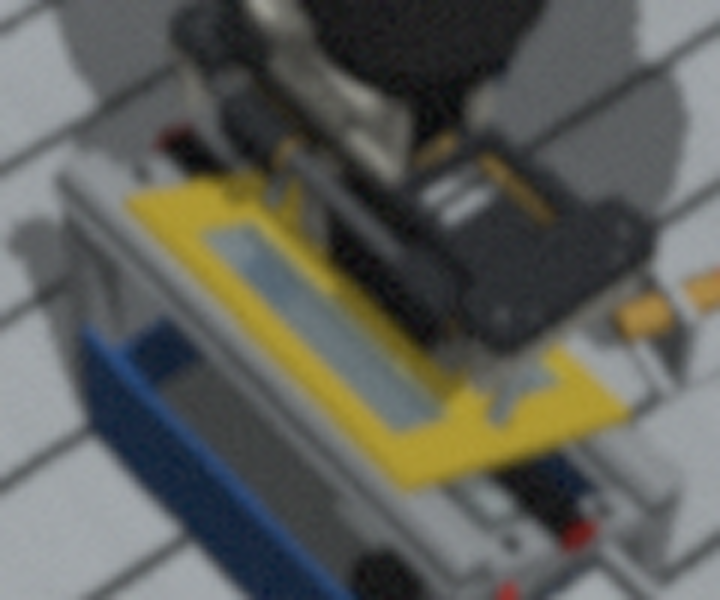

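View pics/w18.png

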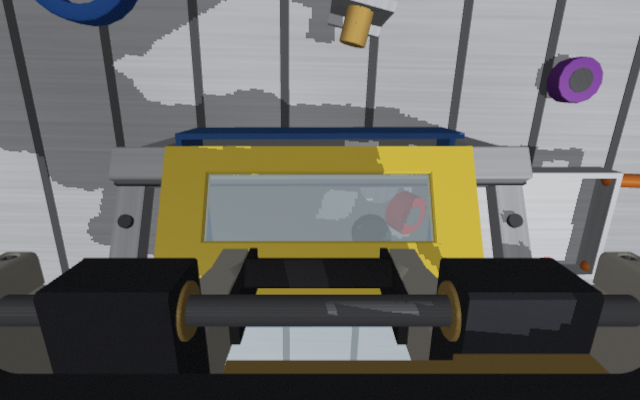

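The guard's front edge is now parallel to the beam at (165,147)–(474,147), so the roll has been taken out. I'll relax the grip and side strain while still holding, then check it's flush.

```bash

python3 -m handwheel '{"gripper":[-1,-1,-1,-1],"travel":[[-0.001,0,0],[-0.003,0,0],[-0.003,0,-0.001],[-0.003,0,-0.001]],"spin":[0,0,0,0]}' 8
python3 - <<'E'
from h import *
s=arm.get_state(); print(s['eef_pos'],s['force'],s['moment'].round(3),s['width']); 
f=grab('wrist','w19.png'); print(f['eye'],f['attitude'])
f=grab('scene','s19f.png');cv2.imwrite('pics/s19.png',cv2.resize(f['pixels'][140:240,270:390],None,fx=6,fy=6,interpolation=cv2.INTER_CUBIC))
E
```

```text
t: 25.45
eef_pos: [0.5245, 0.065, 0.1608]
ee_rot: [-1.54, 1.567, 0.054]
force: [-3.1, -3.1, 12.8]
width: 0.0598
[0.52453516 0.06495337 0.16081134] [-3.12814319 -3.08202321 12.8064304 ] [-1.036  0.94   0.067] 0.059824160787536614
[0.44399013 0.06347991 0.29953566] [2.83448687e+00 2.44036061e-04 1.59392014e+00]
```

View pics/w19.png

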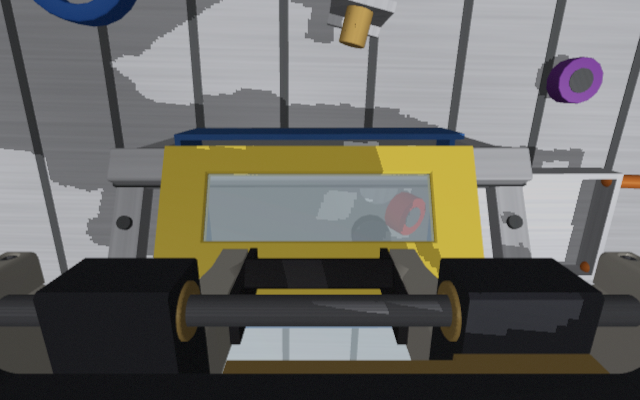

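View pics/s19.png

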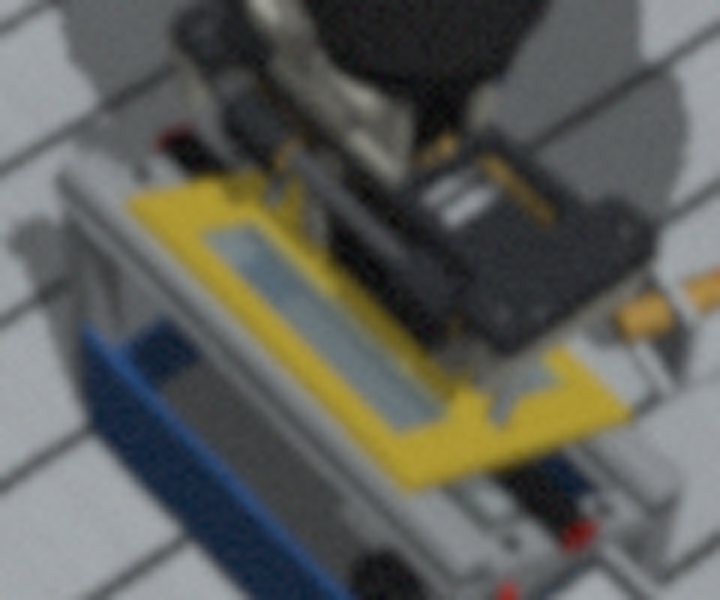

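```bash
python3 - <<'E'
from fit import *
f=dict(C,eye=np.array([0.44399013,0.06347991,0.29953566]),attitude=np.array([2.83448687,2.44036061e-04,1.59392014]))
P=np.array([(165.5,147.5),(474,147.5),(208,174.5),(431.5,174.5),(204,241.5),(434,241.5)])
X=np.array([(-70,-85,6),(-70,85,6),(-54.3,-60.7,6),(-54.3,60.7,6),(-17.9,-60.7,6),(-17.9,60.7,6)])*1e-3
def r(p): 
    M=R.from_euler('ZYX',[p[5],p[4],p[3]]).as_matrix()
    return np.concatenate([proj(f,p[:3]+M@x)-u for x,u in zip(X,P)])
s=least_squares(r,[.537,.065,.132,0,-.5,.02],x_scale=[.002]*3+[.01]*3)
print('underside centre',s.x[:3].round(4),'roll,pitch,yaw',np.degrees(s.x[3:]).round(2),np.abs(s.fun).max().round(2),'seat+d: .5369,.0647,.1327, pitch -30, yaw 1.27')
for M in [(-.072,-.12,0),(-.072,.12,0)]: print(proj(f,S([.5369,.0669,.1327,.0222],M)))
E
```

```text
underside centre [0.537  0.066  0.1319] roll,pitch,yaw [  0.49 -27.14   1.18] 0.55 seat+d: .5369,.0647,.1327, pitch -30, yaw 1.27
[112.8188319  149.10290071]
[528.47508828 149.50266385]
```

The fitted underside centre (0.537, 0.066, 0.132) matches the seat within 1.5 mm, with roll at about 0.5°. The 27° pitch has the same bias as on the earlier flush contact. Now I'll release, opening only to 70 mm so the finger backs stay clear of the pins.

```bash

python3 -m handwheel '{"gripper":[0.45,0.55,0.55,0.55],"travel":[[0,0,0],[0,0,0],[0,0,0],[0,0,0]],"spin":[0,0,0,0]}'
python3 -m handwheel '{"gripper":[0.55,0.55,0.55,0.55,0.55,0.55,0.55,0.55],"travel":[[0,0,0.006],[0,0,0.016],[0,0,0.036],[0,0,0.08],[0,0,0.15],[-0.02,0,0.24],[-0.06,0,0.32],[-0.1,0,0.36]],"spin":[0,0,0,0,0,0,0,0]}'
python3 -m handwheel '{"gripper":[0.55,0.55,0.55],"travel":[[0,0,0.03],[0,0,0.06],[0,0,0.06]],"spin":[0,0,0]}'
python3 - <<'E'
from h import *
s=arm.get_state(); print(s['eef_pos'],s['force'])
f=grab('wrist','w20.png'); print(f['eye'],f['attitude'])
f=grab('scene','s20f.png');cv2.imwrite('pics/s20.png',cv2.resize(f['pixels'][130:310,250:430],None,fx=3.3,fy=3.3,interpolation=cv2.INTER_CUBIC))
E
```

```text
t: 25.95
eef_pos: [0.5238, 0.0652, 0.1599]
ee_rot: [-1.345, 1.568, 0.248]
force: [-2.9, -0.7, 9.7]
width: 0.0678
t: 26.75
eef_pos: [0.4735, 0.065, 0.3429]
ee_rot: [-1.262, 1.566, 0.331]
force: [1.2, 0.3, -1.2]
width: 0.0673
t: 27.05
eef_pos: [0.4735, 0.065, 0.3715]
ee_rot: [-1.204, 1.566, 0.39]
force: [0.5, 0.2, -0.7]
width: 0.0679
[0.47351752 0.06503601 0.37152201] [ 0.5129796   0.1871463  -0.73296429]
[0.39288138 0.06338677 0.51020933] [ 2.83395846e+00 -1.40354414e-03  1.59319247e+00]
```

View pics/w20.png

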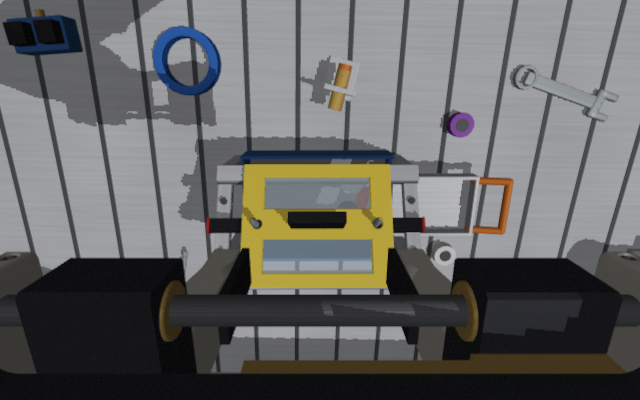

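View pics/s20.png

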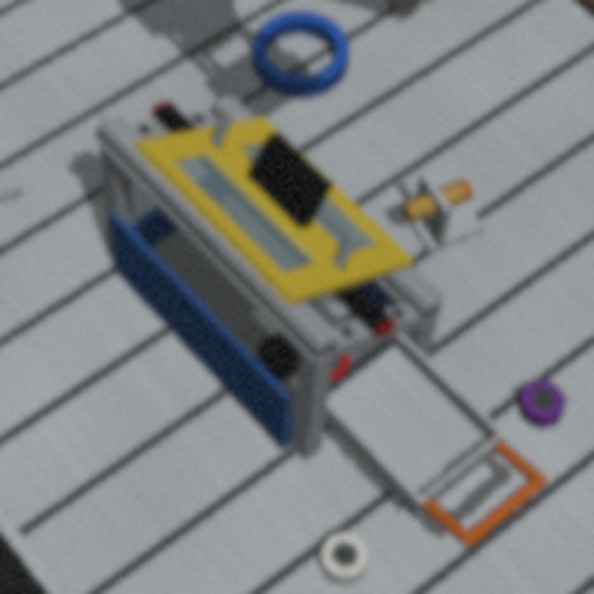

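The guard lies on the seat with both pins through the holes, at (256,223) and (378,222) in the wrist view. One numeric flushness check, and a before/after comparison of the bystanders.

```bash
python3 - <<'E'
from fit import *
img=cv2.imread('pics/w20.png'); cv2.imwrite('pics/w20z.png',cv2.resize(img[145:300,200:440],None,fx=3.3,fy=3.3,interpolation=cv2.INTER_CUBIC))
f=dict(C,eye=np.array([0.39288138,0.06338677,0.51020933]),attitude=np.array([2.83395846,-1.40354414e-03,1.59319247]))
for nm,p in dict(c1=(-.07,-.085,.006),c2=(-.07,.085,.006),c3=(.07,.085,.006),c4=(.07,-.085,.006),tipL=(0,-.068,.03),tipR=(0,.068,.03)).items():
    print(nm,((proj(f,S([.5369,.0669,.1327,.0222],p,-.0022))-[200,145])*3.3).round(0))
a=cv2.imread('pics/top0.png'); g=grab('top','t20.png')['pixels']
d=cv2.absdiff(cv2.cvtColor(a,6),cv2.cvtColor(g,6)); cv2.imwrite('pics/t20d.png',np.hstack([g[100:320,80:600]]))
E
```

```text
c1 [145.  67.]
c2 [622.  67.]
c3 [640. 470.]
c4 [126. 471.]
tipL [172. 249.]
tipR [593. 249.]
```

View pics/w20z.png

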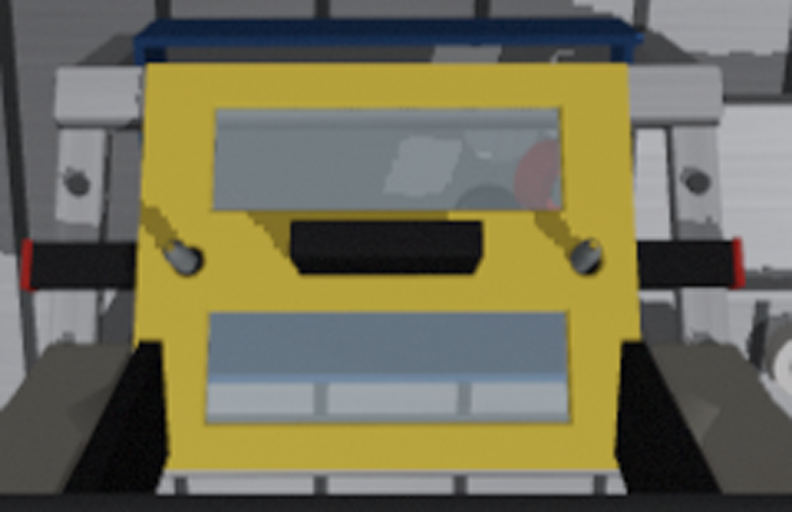

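View pics/t20.png

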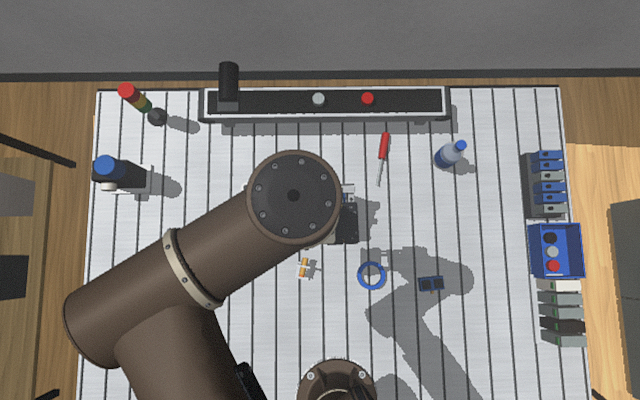

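The predicted flush corners and pin tips agree with the picture to about 1–2 px. The tape, valve, sensor, driver and bottle have not moved, and the arm is clear at z = 0.37. Handing in.

```bash
python3 - <<'E'
from station import arm
print(arm.job_done()); print(arm.get_state()['t'])
E
```

```text
the job is handed in; nothing more can be done
None
the job is handed in; nothing more can be done
```

I handed the job in at about 27 s of the 67 s allowed. All three workpieces are in the trough, the tray is back to level and the guard is hung on its seat.

- **Tray:** I gripped the orange handle, lifted it along its arc to about 0.95 rad, then guided it back down to level before letting go. The red workpiece leans on the other two in the trough instead of lying flat.
- **Guard tilt:** The tool can only turn about the vertical, so I held the grip by its ends. Laying the guard on the tray-side ends of the beams, clear of the pins, tipped it to the slope of the seat.
- **Hanging the guard:** I lowered it along the pins with both holes on and held it until it touched the seat all along. I then opened the fingers only part way, to stay clear of the pins.

**Last checks:**
- **Seating:** Both pins show through their holes. The guard's corners are within about 1–2 pixels of the positions predicted for lying flush.
- **Forces:** The highest wrist force I read was about 21 N, against the limit of 120 N.
- **Bystanders:** The tape, valve, sensor, screwdriver and bottle look unmoved from above. The wrench and the purple and white look-alikes were hidden by the arm there, and look in place from the wrist camera.

**What disagreed:**
- **Tilt reading:** The picture fit gave about 27° instead of 30°. It gave much the same just after the trial flush contact on the beam ends, so I took it as a fit bias. I judged flushness from the contact force and position.
- **Roll in the fingers:** The guard rolled about 3° in the fingers during the tilting. Pressing it onto the seat brought this back to about 0.5°.

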